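# Clamp the glued bath-brush head

## Task

Lay the split and freshly glued wooden bath-brush head, bristles up, square across the narrow dark batten between the jaws of the one-hand bar clamp, balanced on it and clear of both jaws, and let go of it. Then pump the clamp's orange trigger (squeeze it against the grip, let it out, squeeze again) until the jaws hold the head snugly between both pads, and finish still squeezing the trigger so that the glued joint stays pressed firmly, but without crushing the wood. Leave the other things on the counter alone.

Things in the scene. Friction and masses are not known exactly. Their poses are not given: they have to be found in the camera images.
- clamp: loose one-hand bar clamp (0.8 kg) lying on its side, z up: black housing and pistol grip, orange trigger, steel bar. Origin on the counter below the trigger pin. Own frame, mm: bar along x (20 wide, 17 to 23 up, tail to x -115, moving back as it is pumped); jaws reach to y +97, 12 to 29 up, facing along x; near pad face at x 30, y 65 to 95; housing x -40 to 22, y -28 to 24, 40 high; grip runs to y -121
- squeeze_spot (a point): where to squeeze, clamp axes: 65 mm along the pistol grip (clamp y -65), 20 mm up, midway over grip and trigger when squeezed home. From here the grip's back face is at x -20 mm, the trigger's front face at x +40 mm let out, +20 mm squeezed home. Grip and trigger are free from above: one finger behind the grip, one before the trigger, closing along clamp x. The clamp slides a little if squeezed off centre
- trigger: the orange trigger: a flat lever 14 mm thick, about 60 mm long (own y), 8 to 32 mm above the counter, on the +x side of the pistol grip (whose height is 5 to 35 mm); origin at its middle. Let out it slants 0.17 rad away from the grip, squeezed home 0.13 rad towards it
- trigger_pull (a joint): angle of the trigger, rad: 0 let out (a light spring returns it), 0.30 squeezed home. A full squeeze draws the far jaw about 14 mm in, and the ratchet keeps that when the trigger is let out, so 4 to 6 squeezes are needed. Once both pads hold the head the trigger stops short of home; should it still go home then, let it out and squeeze once more
- jaw_travel (a joint): how far the bar with the far jaw has been drawn in, m: the opening between the pads is 0.116 minus this value (0.050 when the head is held); starts between 0 and 0.012
- front_jaw: the far, sliding jaw, clamp axes; origin at the middle of its grey pad's pressing face (30 x 16 mm, looks to -x, y 80 and 20.5 mm up on the clamp; the near jaw has the like pad). The pads press with about the finger force on the trigger less 9 N: 5 N or more is snug, over 50 N crushes the wood, so 18 to 32 N of finger force is right, 25 N good
- batten: loose dark wooden batten, 150 (own x) x 20 x 10 mm high, on the counter along the line of the pads, 2 mm below the jaws; origin under its centre, axes as the clamp's to 0.02 rad
- head_mid (a point): centre of the brush head's wood, half-way up its 20 mm: pale wood 50 mm wide (own x, flat sides), 110 mm long (own y, round ends), pale bristles 18 mm high on top, 0.14 kg. Starts on the counter bristles up (centre 10 mm up; 20 mm up on the batten). Gripped across its width at mid length it fits between the open jaws with 27 mm or more to spare either side. Either end may point away
- brush_head: the same brush head, origin under its centre, same axes
- soap: a loose bar of pale green soap, 82 x 56 mm, 26 mm high; bystander
- cup: a loose blue plastic cup, 74 mm across, 95 mm high; bystander
- glue: a loose white bottle of wood glue with a red cap, 48 mm across, 130 mm high; bystander
- brush_handle: the unscrewed wooden handle of the bath brush, loose, lying flat, 270 mm long along its own x, 21 mm thick; bystander
- nail_file: a loose nail file lying flat, chrome blade and black handle, 160 mm long along its own x, 8 mm thick; bystander
- comb: a loose green plastic comb lying flat, 150 mm long along its own x, 28 mm wide, 5 mm thick; bystander
There are look-alikes about, which are no part of the job. Leave any pink, purple or yellow look-alike of the brush_head alone.

How it is judged:
By the outcome, as a careful person would: the job done as asked, in the order asked, and still so for the second after the job is handed in, while the arm keeps its last pose, push and grip.
It also fails if it takes over 62 s, if anything falls off the work surface, if the arm or the gripper's body presses on something with over 40 N, if the wrist force passes 120 N, or if a joint passes its speed limit or range.

## Robot

A 6-joint arm with a two-finger parallel gripper is mounted at the origin on the work surface. World frame = base frame: x ahead of the robot, y to its left, z up, the work surface at z = 0. Lengths are in mm, angles in rad, forces in N, time in s.
With the tool pointing down it reaches from about 275 to 750 mm from the base axis. Payload 10.2 kg.
Tool frame: the origin (TCP) lies at the very end of the fingers, on their centre line; the grasp point (between the pads) lies 19 mm behind it; x points along the fingers, y is the direction in which the jaws open and shut, and the axes are right-handed (so a half turn about x gives the same grasp; the last joint's range is limited). The gripper opens to 85 mm and grips with 20 to 120 N. Pads are 22 mm wide; open, the fingers measure 114 mm over their backs; the gripper's body (76 mm by 85 mm) begins 54 mm behind the grasp point. The pads swing forward as they close: fully open they stand 13 mm farther back than shut.
Start: joints at [1.061, 0.313, 1.498, -0, 1.331, -0.223], TCP at [148.527, 503.558, 193.794] pointing down, gripper open.
Joint ranges: [-2.94, 2.94], [-0.97, 2.17], [0.19, 2.56], [-1.23, 4.37], [0.02, 3.11], [-2.88, 2.88]. Speed limits (rad/s): [2.39, 2.39, 3.01, 3.14, 3.14, 3.14].

## Interface

Orientations are given as a unit quaternion [w, x, y, z].
In Python, from rig import ctrl, viewer, finish_job gives the robot as it stands.
- The arm moves only by the tool carry_out, never from a script. Its argument "targets" is a list of rows, each an object of numbers: "x", "y", "z": the shift along the world's x, y, z in m; "ax", "ay", "az": the turn, a rotation vector about the world's x, y, z in rad; "hand": the opening, from -1 (shut) to 1 (fully open). A call has 1 to 5 rows; each row is the pose to reach, as a shift and turn from the pose commanded when the call began; what a row does not reach only later rows make up. A row lasts 1/8 s, in which the tool goes at most 62.5 mm and 10.7 degrees, less where a joint would pass 70% of its speed; a pose out of reach is approached as far as the arm can. A call with a gripper value outside its range is refused whole. The fingers move at their own pace and stop on an object; "grip_force" is the grip in N (left out, the last holds). Time passes only in rows, so rows that repeat a pose let the fingers close. It gives the time, the measured TCP pose, the force and the opening at its end, in the units of the state.
- ctrl.sense(): the state, without advancing time (a new reading comes with each control period).
- viewer.capture(name): name is "side" or "top"; returns the picture (400x640x3 uint8, blue, green, red); there is no depth.
- viewer.camera_info(name): a dict with "fx", "fy", "cx", "cy" (pixels), "k1" (the pictures are not rectified: a ray, as slopes to the right and down, at radius r is drawn at 1 + k1 r^2 times it, then the intrinsics apply), "R" (3x3) and "t" (3): a world point X has camera coordinates R X + t. Camera axes: x right, y down, z forward; pixel columns grow to the right and rows downward; lengths in mm; the calibration is good to about 2 mm. A picture is of the moment at which its call begins. camera_info takes no time and is no camera call.
- finish_job(): hands the job in, once; it reports no verdict.
The state is a dict: "time_s": time; "joints": joint angles; "dq": joint speeds; "tau": joint torques, N m; "eef_pos": TCP position; "ee_rot": TCP orientation; "force": force on the tool from outside, world axes, zero at the start; "wrist_torque": the same for the moment, N m; "grip_width": opening from 0.0 (shut) to 1.0 (fully open).
Only numpy, scipy, OpenCV 4.12 (cv2) and the standard library are available. Lean on these libraries where they do the work, as an engineer would, in place of code of your own. Each camera call takes 0.05 s, during which the arm holds its last target. There are 200 camera calls.

## Working session

There is one attempt and no reset: what is moved stays moved. The work goes in short steps, Python scripts to look and compute and a tool call to move; the robot and the scene stay as the last step left them, time stands still between calls to the robot, and variables do not carry over. Pictures are saved under pics/ and viewed, about 8 in all and at most 12, crops included, and the job is handed in when it is done.

Besides the shell and the picture viewer there is one more tool, called after ">>>" as name(argument=value, ...) on one line, values as JSON. carry_out: Moves the arm, as the interface text tells. Its arguments: {"type":"object","properties":{"targets":{"type":"array"},"grip_force":{"type":"number"}},"required":["targets"]}

```bash
mkdir -p pics; ls; cat > h.py <<'E'
import numpy as np, cv2
from rig import ctrl, viewer, finish_job
def ray(cam,u,v):
    c=viewer.camera_info(cam); x=(u-c["cx"])/c["fx"]; y=(v-c["cy"])/c["fy"]
    a,b=x,y
    for _ in range(20):
        s=1+c["k1"]*(a*a+b*b); a,b=x/s,y/s
    R=np.array(c["R"]); t=np.array(c["t"]); return -R.T@t, R.T@np.array([a,b,1.])
def onz(cam,u,v,z):
    o,d=ray(cam,u,v); return (o+d*(z-o[2])/d[2])[:2]
def proj(cam,X):
    c=viewer.camera_info(cam); p=np.array(c["R"])@np.array(X,float)+np.array(c["t"]); a,b=p[:2]/p[2]
    s=1+c["k1"]*(a*a+b*b); return c["fx"]*a*s+c["cx"],c["fy"]*b*s+c["cy"]
E
python3 - <<'E'
from h import *
print(ctrl.sense())
for n in("side","top"):
    cv2.imwrite(f"pics/{n}0.png",viewer.capture(n)); print(viewer.camera_info(n))
E
```

```text
pics
{'time_s': 0.0, 'joints': array([ 1.06060666e+00,  3.13409784e-01,  1.49846815e+00, -3.20537464e-05,
        1.33102026e+00, -2.23398640e-01]), 'dq': array([-0.00084116, -0.0007188 , -0.00086207, -0.00031203, -0.00203715,
        0.00039656]), 'tau': array([ 1.62280423e-03, -4.12268507e+01, -2.59744066e+01, -7.52445385e-05,
        4.12470661e-03, -1.69012333e-05]), 'eef_pos': array([148.36713623, 503.26074222, 193.2440007 ]), 'ee_rot': array([ 0.69969435,  0.10061129,  0.70000486, -0.10148094]), 'force': array([-0.7245983 , -0.66820346, -0.13719338]), 'wrist_torque': array([-0.00069779, -0.06807409,  0.02541398]), 'grip_width': 0.9940416507834888}
{'fx': 509.85854049703295, 'fy': 509.85854049703295, 'cx': 315.13780541819557, 'cy': 204.1597832236706, 'k1': -0.13237108980007267, 'R': array([[ 0.98448246, -0.17540047, -0.00538121],
       [-0.13807452, -0.75532602, -0.64063877],
       [ 0.10830377,  0.63144064, -0.76782356]]), 't': array([-439.54770535,   56.08115   , 1590.85267368])}
{'fx': 431.7535363200597, 'fy': 431.7535363200597, 'cx': 330.1572518380102, 'cy': 204.69618639960126, 'k1': -0.009658787893365545, 'R': array([[-0.01800263, -0.99983679, -0.00151795],
       [-0.98019581,  0.01794839, -0.19721571],
       [ 0.19721077, -0.00206251, -0.98035894]]), 't': array([ -64.4707084 ,  450.99680254, 1213.44926785])}
```

View pics/top0.png

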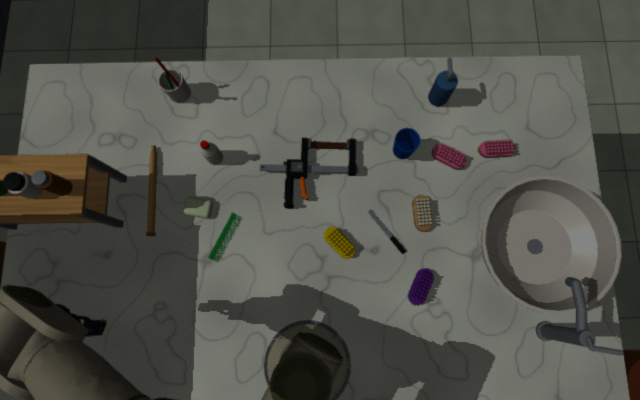

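View pics/side0.png

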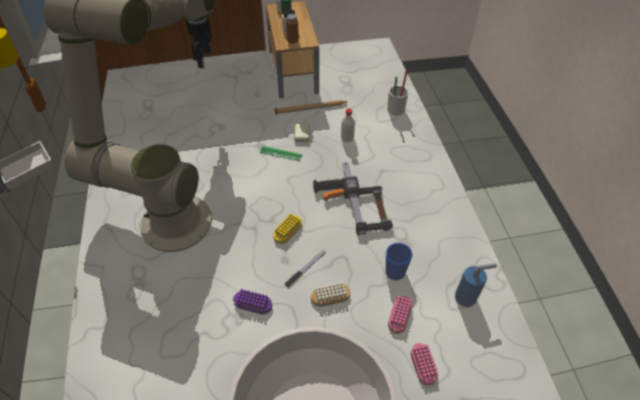

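The top view shows the clamp at about (300,170), with its jaws up the image (world +x) and the far jaw to the right (352,157). The batten is at (328,146) and the pale head at (424,213). The yellow, purple and pink ones are look-alikes. Next, an enlarged crop with measurements.

```bash
python3 - <<'E'
from h import *
a=cv2.imread("pics/top0.png"); s=cv2.imread("pics/side0.png")
A=cv2.resize(a[125:240,255:440],None,fx=4.3,fy=4.3,interpolation=cv2.INTER_CUBIC)
cv2.imwrite("pics/c1.png",cv2.convertScaleAbs(A,alpha=1.6))
h=cv2.cvtColor(a,cv2.COLOR_BGR2HSV)
for n,(lo,hi) in dict(orange=((3,150,90),(18,255,255)),head=((8,60,110),(25,200,255)),batten=((3,60,20),(20,255,90))).items():
    m=cv2.inRange(h,lo,hi); m[:,:250]=0; m[:, 460:]=0; m[:125]=0; m[245:]=0
    for c in cv2.findContours(m,0,1)[0]:
        if cv2.contourArea(c)>25: print(n,cv2.contourArea(c),cv2.minAreaRect(c))
E
```

```text
orange 59.5 ((302.44189453125, 187.78216552734375), (21.579246520996094, 5.088837623596191), 75.0685806274414)
batten 40.0 ((418.3275451660156, 221.56895446777344), (24.664508819580078, 11.7094144821167), 41.6335334777832)
batten 158.0 ((328.5, 145.0), (6.0, 35.0), 90.0)
```

View pics/c1.png

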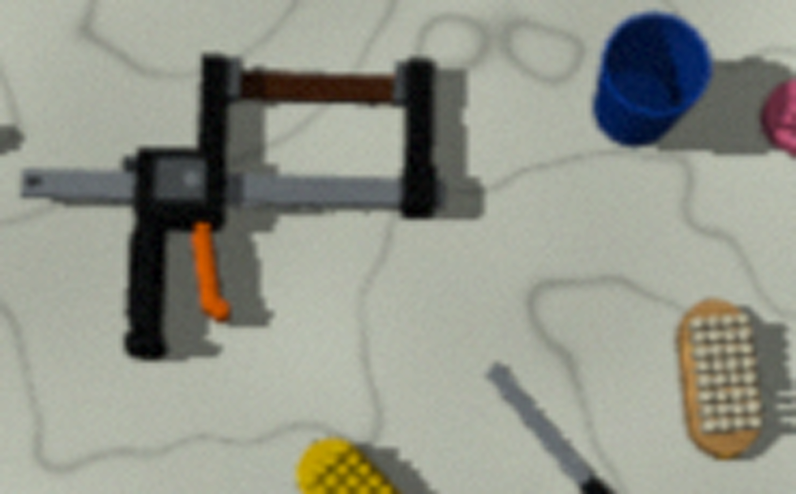

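```bash
python3 - <<'E'
from h import *
P=lambda u,v,z:onz("top",255+u/4.3,125+v/4.3,z)
print("cam",ray("top",0,0)[0])
for n,u,v,z in [("tail",22,183,23),("barR",400,193,23),("batL",241,85,10),("batR",393,89,10),("padN",241,78,28),("padF",394,78,28),("tipN",216,55,29),("tipF",420,60,29),
 ("hTL",138,150,40),("hTR",207,150,40),("gripend",145,357,20),("trigtop",203,226,32),("trigend",219,316,32),
 ("headtop",712,299,15),("headbot",724,457,10),("hL1",680,335,15),("hL2",689,430,15),("hR1",755,330,20),("hR2",763,420,20)]:
    print(n,P(u,v,z).round(1))
E
```

```text
cam [ 201.59927034  -70.05210421 1278.46163442]
tail [572.4 136.7]
barR [ 560.2 -128.5]
batL [646.3 -17.2]
batR [ 641.3 -126.1]
padN [645.2 -18. ]
padF [ 643.2 -126.2]
tipN [ 6.623e+02 -5.000e-01]
tipF [ 655.9 -144.9]
hTL [589.7  53.6]
hTR [588.8   5.6]
gripend [446.9  50.5]
trigtop [536.4   9.2]
trigend [472.4  -1.5]
headtop [ 481.9 -344.5]
headbot [ 371.4 -347.2]
hL1 [ 456.7 -320.7]
hL2 [ 389.9 -323.2]
hR1 [ 458.2 -371.8]
hR2 [ 395.2 -373.3]
```

The sizes agree: the head is about 51 wide and 110 long, the pad opening about 108, and grip to trigger about 62. Moving to above the head.

>>> carry_out(targets=[{"x": 0.04,"y": -0.047,"az": 0.06},{"x": 0.08,"y": -0.094,"az": 0.12},{"x": 0.12,"y": -0.141,"az": 0.18},{"x": 0.16,"y": -0.188,"az": 0.25},{"x": 0.2,"y": -0.235,"az": 0.314}])

```text
invalid input at $.targets[0]: expected keys x, y, z, ax, ay, az, hand
```

>>> carry_out(targets=[{"x": 0.016,"y": -0.06},{"x": 0.032,"y": -0.12},{"x": 0.048,"y": -0.18},{"x": 0.064,"y": -0.24},{"x": 0.078,"y": -0.3}])

```text
invalid input at $.targets[0]: expected keys x, y, z, ax, ay, az, hand
```

>>> carry_out(targets=[{"y": -0.06,"z": -0.01},{"y": -0.12,"z": -0.02},{"y": -0.18,"z": -0.03},{"y": -0.24,"z": -0.04},{"y": -0.3,"z": -0.05}])

```text
invalid input at $.targets[0]: expected keys x, y, z, ax, ay, az, hand
```

>>> carry_out(targets=[{"y": -0.014,"z": -0.02},{"y": -0.014,"z": -0.04},{"y": -0.014,"z": -0.04}])

```text
invalid input at $.targets[0]: expected keys x, y, z, ax, ay, az, hand
```

All keys are needed.

>>> carry_out(targets=[{"x": 0.04,"y": -0.047,"z": 0,"ax": 0,"ay": 0,"az": 0.06,"hand": 1},{"x": 0.08,"y": -0.094,"z": 0,"ax": 0,"ay": 0,"az": 0.12,"hand": 1},{"x": 0.12,"y": -0.141,"z": 0,"ax": 0,"ay": 0,"az": 0.18,"hand": 1},{"x": 0.16,"y": -0.188,"z": 0,"ax": 0,"ay": 0,"az": 0.25,"hand": 1},{"x": 0.2,"y": -0.235,"z": 0,"ax": 0,"ay": 0,"az": 0.314,"hand": 1}], grip_force=30)

```text
time_s: 0.72
eef_pos: [349.4, 266.9, 193.7]
ee_rot: [0.707, -0.01, 0.707, 0.01]
force: [1.3, 0.5, 0.1]
grip_width: 1.0
```

>>> carry_out(targets=[{"x": 0.016,"y": -0.06,"z": 0,"ax": 0,"ay": 0,"az": 0,"hand": 1},{"x": 0.032,"y": -0.12,"z": 0,"ax": 0,"ay": 0,"az": 0,"hand": 1},{"x": 0.048,"y": -0.18,"z": 0,"ax": 0,"ay": 0,"az": 0,"hand": 1},{"x": 0.064,"y": -0.24,"z": 0,"ax": 0,"ay": 0,"az": 0,"hand": 1},{"x": 0.078,"y": -0.3,"z": 0,"ax": 0,"ay": 0,"az": 0,"hand": 1}])

```text
time_s: 1.35
eef_pos: [426.6, -33.5, 193.7]
ee_rot: [0.707, -0.009, 0.707, 0.01]
force: [1.4, 0.4, -0.5]
grip_width: 1.003
```

>>> carry_out(targets=[{"x": 0,"y": -0.06,"z": -0.01,"ax": 0,"ay": 0,"az": 0,"hand": 1},{"x": 0,"y": -0.12,"z": -0.02,"ax": 0,"ay": 0,"az": 0,"hand": 1},{"x": 0,"y": -0.18,"z": -0.03,"ax": 0,"ay": 0,"az": 0,"hand": 1},{"x": 0,"y": -0.24,"z": -0.04,"ax": 0,"ay": 0,"az": 0,"hand": 1},{"x": 0,"y": -0.3,"z": -0.05,"ax": 0,"ay": 0,"az": 0,"hand": 1}])

```text
time_s: 1.98
eef_pos: [426.1, -333.4, 143.2]
ee_rot: [0.707, -0.009, 0.707, 0.01]
force: [0.9, 0.1, 0.5]
grip_width: 1.0
```

>>> carry_out(targets=[{"x": 0,"y": -0.014,"z": -0.03,"ax": 0,"ay": 0,"az": 0,"hand": 1},{"x": 0,"y": -0.014,"z": -0.03,"ax": 0,"ay": 0,"az": 0,"hand": 1},{"x": 0,"y": -0.014,"z": -0.03,"ax": 0,"ay": 0,"az": 0,"hand": 1}])

```text
time_s: 2.35
eef_pos: [426.9, -344.9, 114.8]
ee_rot: [0.707, -0.01, 0.707, 0.01]
force: [-0.0, -0.4, 0.8]
grip_width: 1.001
```

```bash
python3 - <<'E'
from h import *
from scipy.spatial.transform import Rotation as Ro
def show():
    s=ctrl.sense(); q=s["ee_rot"]; R=Ro.from_quat(np.r_[q[1:],q[0]]).as_matrix()
    print(s["time_s"],s["eef_pos"].round(1),"yaw",np.degrees(np.arctan2(R[1,1],R[0,1])).round(2),R[:,0].round(3),s["joints"].round(2),s["force"].round(1),s["grip_width"].round(3))
show()
a=viewer.capture("top"); s=viewer.capture("side")
A=cv2.resize(a[150:270,340:500],None,fx=4,fy=4,interpolation=cv2.INTER_CUBIC)
S=cv2.resize(s[170:330,260:400],None,fx=3,fy=3,interpolation=cv2.INTER_CUBIC)
cv2.imwrite("pics/st.png",s)
B=np.zeros((480,640+10+420-270,3),np.uint8); 
B[:,:380]=A[:,130:510]; B[:,380:]=S
cv2.imwrite("pics/c2.png",cv2.convertScaleAbs(B,alpha=1.5))
E
cat >> h.py <<'E'
from scipy.spatial.transform import Rotation as Ro
def show():
    s=ctrl.sense(); q=s["ee_rot"]; R=Ro.from_quat(np.r_[q[1:],q[0]]).as_matrix()
    print(s["time_s"],s["eef_pos"].round(1),"yaw",np.degrees(np.arctan2(R[1,1],R[0,1])).round(2),R[:,0].round(3),s["joints"].round(2),s["force"].round(1),s["grip_width"].round(3))
E
```

```text
Traceback (most recent call last):
AttributeError: 'float' object has no attribute 'round'
```

```bash
sed -i 's/np.degrees(\(.*\)).round(2),R/round(float(np.degrees(\1)),2),R/; s/s\["grip_width"\].round(3)/round(float(s["grip_width"]),3)/' h.py; python3 - <<'E'
from h import *
show()
s=cv2.imread("pics/side0.png")
# predicted head corners in the first side picture
for p in [(427,-347,0),(427,-347,20),(482,-345,10),(372,-349,10)]: print(p,np.round(proj("side",p),1))
S=cv2.resize(s[270:320,290:370],None,fx=8,fy=8,interpolation=cv2.INTER_CUBIC); cv2.imwrite("pics/c2.png",cv2.convertScaleAbs(S,alpha=1.2))
E
```

```text
2.35 [ 426.9 -344.9  114.8] yaw 91.6 [ 0.001 -0.001 -1.   ] [-0.89  0.44  1.54  0.    1.17 -2.49] [-0.  -0.4  0.8] 1.001
(427, -347, 0) [330.1 296.9]
(427, -347, 20) [330.2 293.4]
(482, -345, 10) [349.3 291.4]
(372, -349, 10) [310.7 298.9]
```

View pics/c2.png

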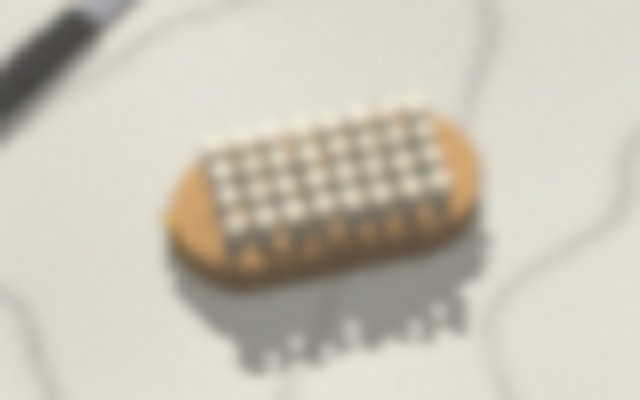

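The side view agrees with the head estimate to about 1 px: its ends are at (311,298) and (350,292), against predictions of (311,299) and (349,291). Descending and gripping.

>>> carry_out(targets=[{"x": 0,"y": -0.002,"z": -0.04,"ax": 0,"ay": 0,"az": 0,"hand": 1},{"x": 0,"y": -0.002,"z": -0.08,"ax": 0,"ay": 0,"az": 0,"hand": 1},{"x": 0,"y": -0.002,"z": -0.11,"ax": 0,"ay": 0,"az": 0,"hand": 1},{"x": 0,"y": -0.002,"z": -0.11,"ax": 0,"ay": 0,"az": 0,"hand": 1}])

```text
time_s: 2.85
eef_pos: [426.5, -346.2, 3.6]
ee_rot: [0.707, -0.009, 0.707, 0.011]
force: [0.1, -0.1, 0.9]
grip_width: 1.001
```

>>> carry_out(targets=[{"x": 0,"y": 0,"z": 0,"ax": 0,"ay": 0,"az": 0,"hand": 0},{"x": 0,"y": 0,"z": 0,"ax": 0,"ay": 0,"az": 0,"hand": -1},{"x": 0,"y": 0,"z": 0,"ax": 0,"ay": 0,"az": 0,"hand": -1},{"x": 0,"y": 0,"z": 0,"ax": 0,"ay": 0,"az": 0,"hand": -1},{"x": 0,"y": 0,"z": 0,"ax": 0,"ay": 0,"az": 0,"hand": -1}])

```text
time_s: 3.48
eef_pos: [426.5, -347.5, 3.9]
ee_rot: [0.707, -0.01, 0.707, 0.01]
force: [1.2, 0.2, -0.3]
grip_width: 0.001
```

```bash
python3 - <<'E'
from h import *
show()
a=viewer.capture("top"); s=viewer.capture("side")
A=cv2.resize(a[150:270,380:480],None,fx=4,fy=4,interpolation=cv2.INTER_CUBIC)
S=cv2.resize(s[210:330,275:375],None,fx=4,fy=4,interpolation=cv2.INTER_CUBIC)
cv2.imwrite("pics/c3.png",cv2.convertScaleAbs(np.hstack([A,S]),alpha=1.4))
E
```

```text
3.475 [ 426.5 -347.5    3.9] yaw 91.55 [ 0. -0. -1.] [-0.9   0.59  1.63  0.    0.93 -2.49] [ 1.2  0.2 -0.3] 0.001
```

View pics/c3.png

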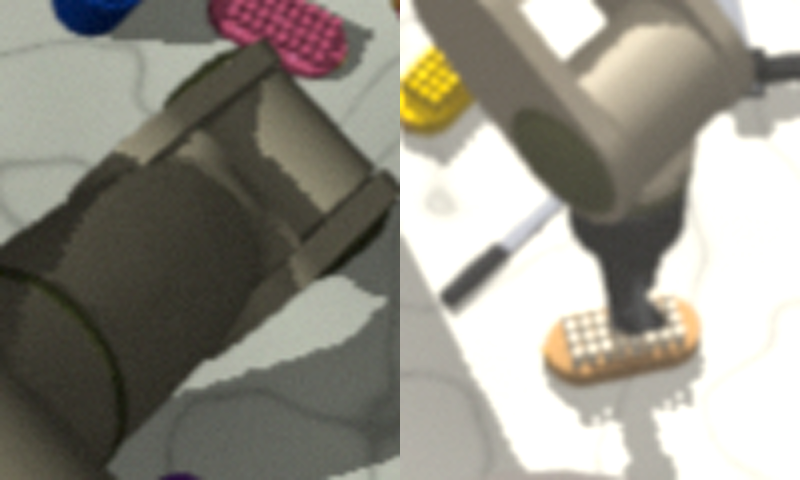

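>>> carry_out(targets=[{"x": 0,"y": 0,"z": 0.04,"ax": 0,"ay": 0,"az": 0,"hand": -1},{"x": 0,"y": 0,"z": 0.08,"ax": 0,"ay": 0,"az": 0,"hand": -1},{"x": 0,"y": 0,"z": 0.08,"ax": 0,"ay": 0,"az": 0,"hand": -1}])

```text
time_s: 3.95
eef_pos: [427.6, -348.7, 86.5]
ee_rot: [0.708, -0.011, 0.706, 0.008]
force: [-0.5, 0.2, -1.1]
grip_width: 0.003
```

```bash
python3 - <<'E'
from h import *
show()
s0=viewer.capture("side"); 
E0=ctrl.sense()["eef_pos"]
print(proj("side",E0),proj("side",(427,-347,20)))
S=cv2.resize(s0[225:325,280:380],None,fx=6,fy=6,interpolation=cv2.INTER_CUBIC)
cv2.imwrite("pics/c4.png",S)
E
```

```text
3.95 [ 427.6 -348.7   86.5] yaw 91.56 [ 0.004 -0.004 -1.   ] [-0.9   0.47  1.56 -0.    1.1  -2.49] [-0.5  0.2 -1.1] 0.003
(np.float64(330.61823628401294), np.float64(281.4439168737081)) (np.float64(330.18964146047676), np.float64(293.35332147528857))
```

View pics/c4.png

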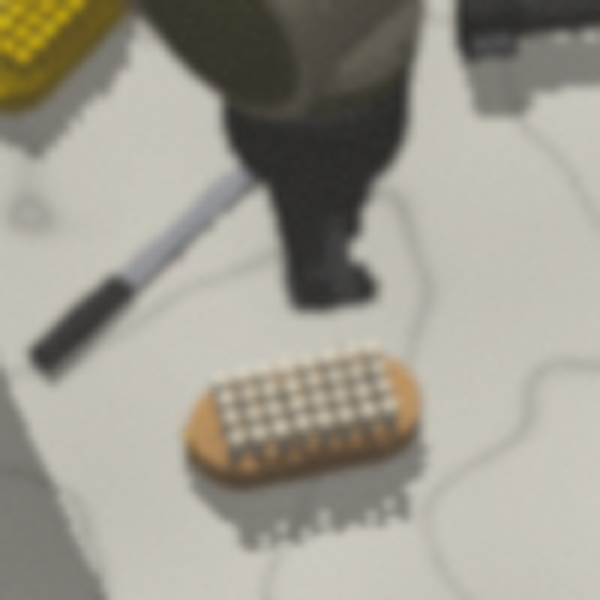

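The fingertips appear at about px (335,275), but the TCP projects to (331,281). The head is intact and has not moved. I'll check hand against camera in the first pictures.

```bash
python3 - <<'E'
from h import *
X=(148.4,503.3,193.2)
print(proj("side",X),proj("top",X),proj("side",(0,0,0)),proj("top",(0,0,0)))
for d in [(20,0,0),(0,20,0),(0,0,20)]: print(np.subtract(proj("side",np.add((427,-347,86),d)),proj("side",(427,-347,86))))
s=cv2.imread("pics/side0.png");a=cv2.imread("pics/top0.png")
S=cv2.resize(s[0:80,160:240],None,fx=5,fy=5,interpolation=cv2.INTER_CUBIC)
A=cv2.resize(a[280:360,50:130],None,fx=5,fy=5,interpolation=cv2.INTER_CUBIC)
cv2.imwrite("pics/c5.png",cv2.convertScaleAbs(np.hstack([S,A]),alpha=1.6))
E
```

```text
(np.float64(206.9613641980738), np.float64(71.8008272944868)) (np.float64(96.83592217768086), np.float64(317.73444713647626)) (np.float64(175.71217530686212), np.float64(221.94886409252317)) (np.float64(307.2493646946123), np.float64(364.9454548151096))
[ 7.36429136 -1.16337231]
[-1.44300046 -6.30152864]
[ 0.14190814 -3.96837728]
```

View pics/c5.png

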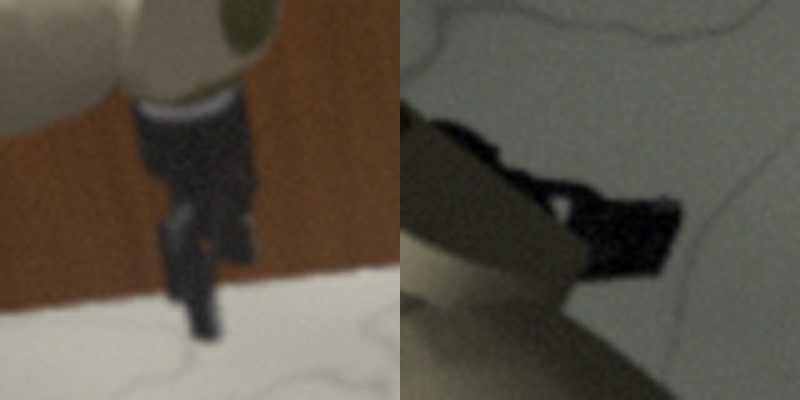

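Something is about 20–30 mm off between the hand and the cameras. I'll probe the bare counter with shut fingers: contact gives the true tip height, and a picture at contact gives the true xy.

>>> carry_out(targets=[{"x": 0,"y": -0.05,"z": 0,"ax": 0,"ay": 0,"az": 0,"hand": -1},{"x": 0,"y": -0.085,"z": -0.04,"ax": 0,"ay": 0,"az": 0,"hand": -1},{"x": 0,"y": -0.085,"z": -0.074,"ax": 0,"ay": 0,"az": 0,"hand": -1},{"x": 0,"y": -0.085,"z": -0.078,"ax": 0,"ay": 0,"az": 0,"hand": -1},{"x": 0,"y": -0.085,"z": -0.08,"ax": 0,"ay": 0,"az": 0,"hand": -1}])

```text
time_s: 4.62
eef_pos: [426.8, -432.3, 4.2]
ee_rot: [0.707, -0.01, 0.707, 0.01]
force: [-0.7, -0.6, 0.7]
grip_width: -0.003
```

>>> carry_out(targets=[{"x": 0,"y": 0,"z": -0.002,"ax": 0,"ay": 0,"az": 0,"hand": -1},{"x": 0,"y": 0,"z": -0.004,"ax": 0,"ay": 0,"az": 0,"hand": -1},{"x": 0,"y": 0,"z": -0.006,"ax": 0,"ay": 0,"az": 0,"hand": -1}])

```text
time_s: 5.0
eef_pos: [426.7, -432.5, -1.8]
ee_rot: [0.707, -0.01, 0.707, 0.009]
force: [0.1, 0.1, -0.3]
grip_width: 0.004
```

```bash
python3 - <<'E'
from h import *
show()
s0=viewer.capture("side"); t=viewer.capture("top")
E0=ctrl.sense()["eef_pos"]
print(proj("side",E0),proj("top",E0))
S=cv2.resize(s0[245:325,280:380],None,fx=6,fy=6,interpolation=cv2.INTER_CUBIC)
cv2.imwrite("pics/c6.png",S); cv2.imwrite("pics/t6.png",t)
E
```

```text
5.0 [ 426.7 -432.5   -1.8] yaw 91.57 [ 0.    -0.001 -1.   ] [-0.98  0.7   1.44  0.    1.   -2.58] [ 0.1  0.1 -0.3] 0.004
(np.float64(335.9550060362713), np.float64(324.62755115467485)) (np.float64(449.6274989852857), np.float64(213.1915421986182))
```

View pics/c6.png

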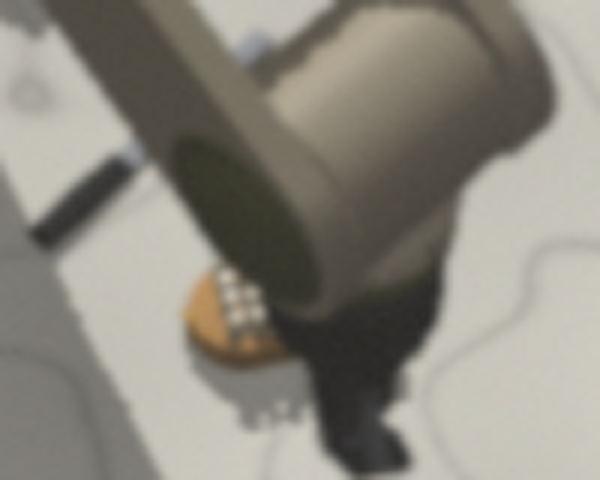

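>>> carry_out(targets=[{"x": 0,"y": 0,"z": -0.004,"ax": 0,"ay": 0,"az": 0,"hand": -1},{"x": 0,"y": 0,"z": -0.006,"ax": 0,"ay": 0,"az": 0,"hand": -1},{"x": 0,"y": 0,"z": -0.008,"ax": 0,"ay": 0,"az": 0,"hand": -1}])

```text
time_s: 5.48
eef_pos: [426.5, -432.4, -10.4]
ee_rot: [0.707, -0.01, 0.707, 0.01]
force: [0.9, -0.2, 0.7]
grip_width: -0.002
```

```bash
python3 - <<'E'
from h import *
show(); s=ctrl.sense(); print(s["tau"].round(1), s["joints"].round(4))
s0=viewer.capture("side"); cv2.imwrite("pics/s7.png",s0)
h=cv2.cvtColor(s0,cv2.COLOR_BGR2GRAY)
for r in range(296,334,2): 
    c=np.where(h[r,325:365]<75)[0]+325
    print(r,(c.min(),c.max(),len(c)) if len(c) else None, end=" ")
E
```

```text
5.475 [ 426.5 -432.4  -10.4] yaw 91.56 [-0.  0. -1.] [-0.98  0.71  1.44 -0.    0.99 -2.58] [ 0.9 -0.2  0.7] -0.002
[  0.  -53.7 -21.4  -0.    0.   -0. ] [-0.985   0.71    1.445  -0.      0.9867 -2.5829]
296 (np.int64(325), np.int64(352), 27) 298 (np.int64(325), np.int64(351), 27) 300 (np.int64(325), np.int64(351), 27) 302 (np.int64(325), np.int64(349), 25) 304 (np.int64(325), np.int64(348), 24) 306 (np.int64(330), np.int64(346), 17) 308 (np.int64(332), np.int64(345), 14) 310 (np.int64(332), np.int64(344), 13) 312 (np.int64(333), np.int64(344), 12) 314 (np.int64(333), np.int64(343), 11) 316 (np.int64(334), np.int64(342), 9) 318 (np.int64(334), np.int64(343), 10) 320 (np.int64(334), np.int64(345), 12) 322 (np.int64(336), np.int64(346), 11) 324 (np.int64(338), np.int64(345), 8) 326 None 328 None 330 None 332 None
```

>>> carry_out(targets=[{"x": 0,"y": 0,"z": -0.003,"ax": 0,"ay": 0,"az": 0,"hand": -1},{"x": 0,"y": 0,"z": -0.006,"ax": 0,"ay": 0,"az": 0,"hand": -1},{"x": 0,"y": 0,"z": -0.008,"ax": 0,"ay": 0,"az": 0,"hand": -1}])

```text
time_s: 5.9
eef_pos: [426.5, -432.4, -18.5]
ee_rot: [0.707, -0.01, 0.707, 0.01]
force: [0.3, 0.1, -0.4]
grip_width: -0.0
```

>>> carry_out(targets=[{"x": 0,"y": 0,"z": -0.002,"ax": 0,"ay": 0,"az": 0,"hand": -1},{"x": 0,"y": 0,"z": -0.004,"ax": 0,"ay": 0,"az": 0,"hand": -1}])

```text
time_s: 6.15
eef_pos: [426.5, -432.5, -22.3]
ee_rot: [0.707, -0.01, 0.707, 0.01]
force: [-0.2, 0.0, 0.3]
grip_width: -0.0
```

>>> carry_out(targets=[{"x": 0,"y": 0,"z": -0.002,"ax": 0,"ay": 0,"az": 0,"hand": -1},{"x": 0,"y": 0,"z": -0.004,"ax": 0,"ay": 0,"az": 0,"hand": -1}])

```text
time_s: 6.4
eef_pos: [426.5, -432.4, -26.3]
ee_rot: [0.707, -0.01, 0.707, 0.01]
force: [0.5, 0.1, -0.1]
grip_width: 0.001
```

```bash
python3 - <<'E'
from h import *
show()
s0=viewer.capture("side"); cv2.imwrite("pics/s8.png",s0)
h=cv2.cvtColor(s0,cv2.COLOR_BGR2GRAY)
for r in range(306,338,2): 
    c=np.where(h[r,325:365]<75)[0]+325
    print(r,(c.min(),c.max(),len(c)) if len(c) else None, end=" ")
cv2.imwrite("pics/c8.png",cv2.resize(s0[280:340,300:380],None,fx=8,fy=8,interpolation=cv2.INTER_CUBIC))
E
```

```text
6.4 [ 426.5 -432.4  -26.3] yaw 91.56 [ 0.  0. -1.] [-0.98  0.73  1.45  0.    0.96 -2.58] [ 0.5  0.1 -0.1] 0.001
306 (np.int64(327), np.int64(349), 23) 308 (np.int64(329), np.int64(347), 19) 310 (np.int64(331), np.int64(346), 16) 312 (np.int64(332), np.int64(344), 13) 314 (np.int64(333), np.int64(344), 12) 316 (np.int64(333), np.int64(343), 11) 318 (np.int64(334), np.int64(342), 9) 320 (np.int64(334), np.int64(342), 9) 322 (np.int64(334), np.int64(344), 11) 324 (np.int64(335), np.int64(345), 11) 326 (np.int64(336), np.int64(346), 11) 328 (np.int64(338), np.int64(341), 4) 330 None 332 None 334 None 336 None
```

View pics/c8.png

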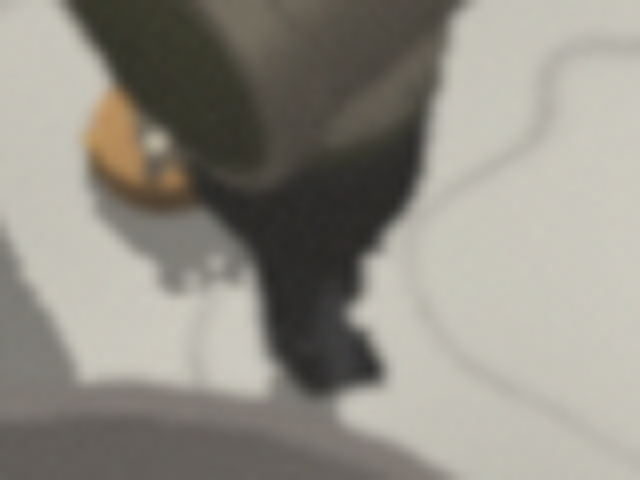

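>>> carry_out(targets=[{"x": 0,"y": 0,"z": -0.002,"ax": 0,"ay": 0,"az": 0,"hand": -1},{"x": 0,"y": 0,"z": -0.004,"ax": 0,"ay": 0,"az": 0,"hand": -1}])

```text
time_s: 6.7
eef_pos: [426.6, -432.5, -30.3]
ee_rot: [0.707, -0.01, 0.707, 0.01]
force: [0.1, -0.5, 1.0]
grip_width: -0.003
```

>>> carry_out(targets=[{"x": 0,"y": 0,"z": -0.002,"ax": 0,"ay": 0,"az": 0,"hand": -1},{"x": 0,"y": 0,"z": -0.003,"ax": 0,"ay": 0,"az": 0,"hand": -1}])

```text
time_s: 6.95
eef_pos: [426.5, -432.4, -33.4]
ee_rot: [0.707, -0.01, 0.707, 0.01]
force: [0.2, 0.3, 0.8]
grip_width: 0.002
```

```bash
python3 - <<'E'
from h import *
show()
# FK-style analysis: reported xyz vs joints
s0=viewer.capture("side"); t0=viewer.capture("top"); cv2.imwrite("pics/s9.png",s0); cv2.imwrite("pics/t9.png",t0)
h=cv2.cvtColor(s0,cv2.COLOR_BGR2GRAY)
for r in range(318,338): 
    print(r,h[r,330:352])
E
```

```text
6.95 [ 426.5 -432.4  -33.4] yaw 91.56 [-0.  0. -1.] [-0.98  0.74  1.45 -0.    0.94 -2.58] [0.2 0.3 0.8] 0.002
318 [196 168 115  62  42  42  42  44  45  48  54  58  62  77 115 164 191 198
 199 198 198 192]
319 [197 177 129  72  44  44  45  44  43  48  57  62  77 115 151 181 195 198
 198 198 196 193]
320 [198 180 135  76  48  44  46  44  45  52  58  63  84 134 173 190 195 198
 197 199 197 195]
321 [199 180 137  80  50  45  44  46  47  53  59  62  75 111 149 173 189 196
 198 197 197 197]
322 [199 184 142  86  54  46  42  46  48  52  58  62  64  74  98 130 170 191
 196 197 196 196]
323 [200 190 153  94  58  47  46  48  52  53  59  63  63  61  65  95 149 185
 196 196 197 196]
324 [200 192 160 106  62  47  46  53  53  54  58  62  62  60  56  74 122 168
 190 197 197 196]
325 [202 193 165 114  69  49  44  48  50  50  56  61  62  61  56  54  89 144
 181 194 196 196]
326 [200 194 167 122  87  64  50  44  47  46  51  59  62  60  56  51  64 115
 167 191 196 195]
327 [197 195 176 146 114  83  62  50  44  47  51  58  61  61  58  52  59 103
 161 190 196 195]
328 [186 187 181 158 128 107  86  61  49
[... 209 characters left out ...]
6 158 173 183 189
 192 194 194 193]
331 [122 123 123 122 122 121 120 113 105 101 108 122 144 171 185 192 194 195
 194 195 193 193]
332 [119 120 121 121 121 122 123 120 118 118 120 124 140 165 184 190 193 194
 193 193 192 193]
333 [112 112 113 118 118 120 121 123 121 122 121 121 128 148 165 174 183 187
 190 192 192 193]
334 [101 102 103 108 111 114 117 119 121 122 123 122 123 130 138 147 156 164
 174 182 187 191]
335 [ 98  97  99 100 101 106 110 112 114 119 121 121 122 122 124 128 131 137
 146 160 172 181]
336 [ 98  98  97  99 100 101 101 102 107 109 113 117 119 121 121 122 123 124
 128 135 146 159]
337 [ 98  98  97  98  98  99 100 100 101 102 105 109 111 113 117 119 120 121
 123 125 127 136]
```

>>> carry_out(targets=[{"x": 0,"y": 0,"z": -0.002,"ax": 0,"ay": 0,"az": 0,"hand": -1},{"x": 0,"y": 0,"z": -0.003,"ax": 0,"ay": 0,"az": 0,"hand": -1}])

```text
time_s: 7.3
eef_pos: [426.5, -432.4, -36.3]
ee_rot: [0.707, -0.01, 0.707, 0.01]
force: [-0.0, 0.7, -0.4]
grip_width: 0.0
```

```bash
python3 - <<'E'
from h import *
show()
t=cv2.imread("pics/t9.png"); t6=cv2.imread("pics/t6.png")
s=cv2.imread("pics/s9.png")
p=lambda *X:[round(float(v),1) for v in proj("side",X)]
print(p(426.5,-432.4,0),p(426.5,-447,0),p(440,-447,0),p(426.5,-432.4,100),p(426.5,-432.4,73-33))
B=np.hstack([cv2.resize(s[230:350,290:390],None,fx=4,fy=4,interpolation=cv2.INTER_CUBIC),cv2.resize(t[150:270,390:490],None,fx=4,fy=4,interpolation=cv2.INTER_CUBIC)])
g=np.power(B/255.,0.6)*255
cv2.imwrite("pics/c9.png",g)
E
```

```text
7.3 [ 426.5 -432.4  -36.3] yaw 91.56 [-0.  0. -1.] [-0.98  0.75  1.46  0.    0.94 -2.58] [-0.   0.7 -0.4] 0.0
[336.0, 324.3] [337.1, 329.1] [342.0, 328.3] [337.1, 306.5] [336.4, 317.4][ WARN:0@0.860] global loadsave.cpp:1063 imwrite_ Unsupported depth image for selected encoder is fallbacked to CV_8U.
```

View pics/c9.png

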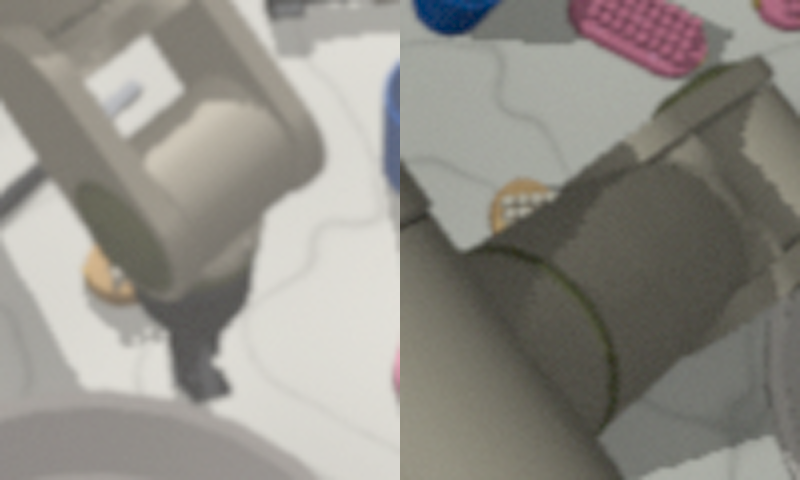

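>>> carry_out(targets=[{"x": 0,"y": 0,"z": -0.002,"ax": 0,"ay": 0,"az": 0,"hand": -1},{"x": 0,"y": 0,"z": -0.003,"ax": 0,"ay": 0,"az": 0,"hand": -1}])

```text
time_s: 7.55
eef_pos: [426.6, -432.6, -37.5]
ee_rot: [0.707, -0.01, 0.707, 0.01]
force: [-5.4, 7.5, 22.6]
grip_width: 0.002
```

>>> carry_out(targets=[{"x": 0,"y": 0,"z": -0.002,"ax": 0,"ay": 0,"az": 0,"hand": -1},{"x": 0,"y": 0,"z": -0.002,"ax": 0,"ay": 0,"az": 0,"hand": -1}])

```text
time_s: 7.8
eef_pos: [426.6, -432.7, -37.6]
ee_rot: [0.707, -0.01, 0.707, 0.01]
force: [-10.1, 11.8, 33.9]
grip_width: -0.001
```

>>> carry_out(targets=[{"x": 0,"y": 0,"z": -0.002,"ax": 0,"ay": 0,"az": 0,"hand": -1},{"x": 0,"y": 0,"z": -0.002,"ax": 0,"ay": 0,"az": 0,"hand": -1}])

```text
time_s: 8.05
eef_pos: [426.7, -432.7, -37.6]
ee_rot: [0.707, -0.01, 0.707, 0.01]
force: [-15.7, 18.8, 52.3]
grip_width: 0.005
```

Contact came at a reported z of −37.5, with the image tip about 10 mm farther out radially. So the arm's poses are consistently pitched up by about 0.063 rad about the shoulder (true z ≈ reported + 0.063·radius, tips tilted outward), which explains closing above the wood. I'll compensate, then regrasp.

>>> carry_out(targets=[{"x": 0,"y": 0,"z": 0.05,"ax": 0,"ay": 0,"az": 0,"hand": -1},{"x": 0,"y": 0.02,"z": 0.11,"ax": 0,"ay": 0,"az": 0,"hand": 1},{"x": -0.003,"y": 0.06,"z": 0.11,"ax": 0.025,"ay": 0.02,"az": 0,"hand": 1},{"x": -0.006,"y": 0.093,"z": 0.11,"ax": 0.049,"ay": 0.039,"az": 0,"hand": 1},{"x": -0.006,"y": 0.093,"z": 0.11,"ax": 0.049,"ay": 0.039,"az": 0,"hand": 1}])

```text
time_s: 8.68
eef_pos: [420.7, -338.1, 67.0]
ee_rot: [0.693, 0.007, 0.72, 0.028]
force: [0.0, -0.6, -0.3]
grip_width: 0.843
```

>>> carry_out(targets=[{"x": 0,"y": 0,"z": -0.04,"ax": 0,"ay": 0,"az": 0,"hand": 1},{"x": 0,"y": 0,"z": -0.07,"ax": 0,"ay": 0,"az": 0,"hand": 1},{"x": 0,"y": 0,"z": -0.085,"ax": 0,"ay": 0,"az": 0,"hand": 1},{"x": 0,"y": 0,"z": -0.085,"ax": 0,"ay": 0,"az": 0,"hand": 1}])

```text
time_s: 9.18
eef_pos: [420.3, -339.7, -18.6]
ee_rot: [0.693, 0.008, 0.72, 0.027]
force: [0.2, -0.2, 0.6]
grip_width: 1.002
```

```bash
python3 - <<'E'
from h import *
show()
s=viewer.capture("side"); cv2.imwrite("pics/s10.png",s)
E
```

```text
9.175 [ 420.3 -339.7  -18.6] yaw 91.48 [-0.04   0.05  -0.998] [-0.9   0.64  1.61  0.    0.95 -2.49] [ 0.2 -0.2  0.6] 1.002
```

>>> carry_out(targets=[{"x": 0,"y": 0,"z": -0.006,"ax": 0,"ay": 0,"az": 0,"hand": 1},{"x": 0,"y": 0,"z": -0.012,"ax": 0,"ay": 0,"az": 0,"hand": 1},{"x": 0,"y": 0,"z": -0.012,"ax": 0,"ay": 0,"az": 0,"hand": 1}])

```text
time_s: 9.6
eef_pos: [420.4, -339.3, -30.5]
ee_rot: [0.693, 0.008, 0.72, 0.027]
force: [1.0, 0.7, -0.1]
grip_width: 0.998
```

>>> carry_out(targets=[{"x": 0,"y": 0,"z": 0,"ax": 0,"ay": 0,"az": 0,"hand": 0.3},{"x": 0,"y": 0,"z": 0,"ax": 0,"ay": 0,"az": 0,"hand": -1},{"x": 0,"y": 0,"z": 0,"ax": 0,"ay": 0,"az": 0,"hand": -1},{"x": 0,"y": 0,"z": 0,"ax": 0,"ay": 0,"az": 0,"hand": -1}])

```text
time_s: 10.1
eef_pos: [420.8, -339.8, -29.7]
ee_rot: [0.693, 0.008, 0.72, 0.027]
force: [-0.3, -0.4, 5.9]
grip_width: 0.578
```

Gripped at about 49 mm, as expected. Lifting and carrying to above the batten.

>>> carry_out(targets=[{"x": 0,"y": 0,"z": 0.03,"ax": 0,"ay": 0,"az": 0,"hand": -1},{"x": 0,"y": 0,"z": 0.07,"ax": 0,"ay": 0,"az": 0,"hand": -1},{"x": 0,"y": 0,"z": 0.1,"ax": 0,"ay": 0,"az": 0,"hand": -1}])

```text
time_s: 10.48
eef_pos: [420.6, -339.4, 71.0]
ee_rot: [0.693, 0.008, 0.72, 0.027]
force: [-0.3, -1.0, -2.2]
grip_width: 0.574
```

>>> carry_out(targets=[{"x": 0.025,"y": 0.045,"z": 0,"ax": -0.006,"ay": 0.004,"az": -0.014,"hand": -1},{"x": 0.05,"y": 0.095,"z": 0,"ax": -0.012,"ay": 0.008,"az": -0.028,"hand": -1},{"x": 0.08,"y": 0.145,"z": 0,"ax": -0.018,"ay": 0.012,"az": -0.042,"hand": -1},{"x": 0.115,"y": 0.19,"z": 0,"ax": -0.024,"ay": 0.016,"az": -0.056,"hand": -1},{"x": 0.15,"y": 0.23,"z": 0,"ax": -0.031,"ay": 0.021,"az": -0.073,"hand": -1}])

```text
time_s: 11.1
eef_pos: [571.2, -107.5, 69.5]
ee_rot: [0.686, 0.024, 0.727, -0.01]
force: [0.5, -0.2, -1.7]
grip_width: 0.574
```

>>> carry_out(targets=[{"x": 0.04,"y": 0.025,"z": 0,"ax": 0,"ay": 0,"az": 0,"hand": -1},{"x": 0.064,"y": 0.04,"z": -0.015,"ax": 0,"ay": 0,"az": 0,"hand": -1},{"x": 0.064,"y": 0.04,"z": -0.03,"ax": 0,"ay": 0,"az": 0,"hand": -1},{"x": 0.064,"y": 0.04,"z": -0.03,"ax": 0,"ay": 0,"az": 0,"hand": -1}])

```text
time_s: 11.6
eef_pos: [633.0, -69.5, 38.0]
ee_rot: [0.685, 0.024, 0.728, -0.009]
force: [-0.2, 0.3, -1.7]
grip_width: 0.577
```

```bash
python3 - <<'E'
from h import *
show()
s=viewer.capture("side"); cv2.imwrite("pics/s11.png",s)
t=viewer.capture("top"); cv2.imwrite("pics/t11.png",t)
B=np.hstack([cv2.resize(s[150:270,290:410],None,fx=3.3,fy=3.3,interpolation=cv2.INTER_CUBIC),cv2.resize(t[110:230,260:380],None,fx=3.3,fy=3.3,interpolation=cv2.INTER_CUBIC)])
cv2.imwrite("pics/c11.png",(np.power(B.clip(0,255)/255.,0.7)*255).clip(0,255).astype(np.uint8))
p=lambda X,c="side":[round(float(v),1) for v in proj(c,X)]
print(p((643,-72,87)),p((698,-75,77)),p((588,-69,77)),p((643,-97,77)))
E
```

```text
11.6 [633.  -69.5  38. ] yaw 87.26 [-0.061  0.022 -0.998] [-0.29  0.74  1.24  0.    1.22 -1.82] [-0.2  0.3 -1.7] 0.577
[382.7, 193.0] [399.9, 193.4] [364.7, 196.8] [384.5, 201.3]
```

View pics/c11.png

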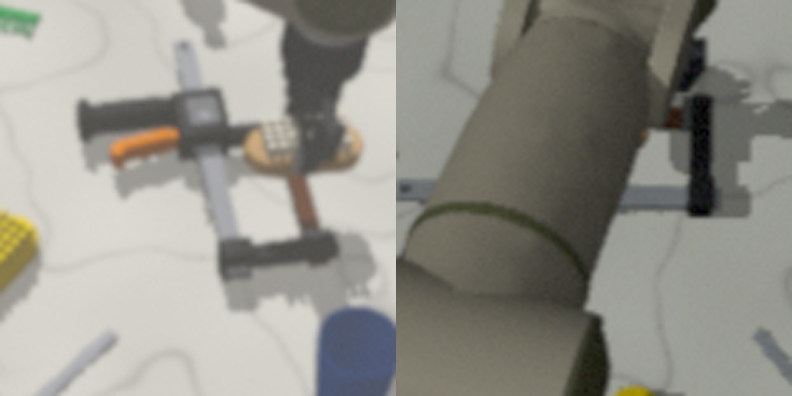

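The side view shows the head held level above the batten. Its ends are at px (364,195) and (400,195), and predicted x agrees within 1 px. Checking its tilt and yaw numerically.

```bash
python3 - <<'E'
from h import *
s=cv2.imread("pics/s11.png"); h=cv2.cvtColor(s,cv2.COLOR_BGR2HSV)
m=cv2.inRange(h,(8,70,100),(25,200,255)); m[:180]=0;m[215:]=0;m[:,:355]=0;m[:,410:]=0
for r in range(184,208): 
    c=np.where(m[r])[0]; print(r,list(c))
# predicted outline of wood: base & top of the head, centre c, yaw
yaw=np.radians(-2.7)
def head(cx,cy,z): 
    out=[]
    for dx,dy in [(55,0),(-55,0),(30,-25),(0,-25),(-30,-25)]:
        X=(cx+dx*np.cos(yaw)-dy*np.sin(yaw),cy+dx*np.sin(yaw)+dy*np.cos(yaw),z); out.append([round(float(v),1) for v in proj("side",X)])
    return out
print(head(643,-72,74)); print(head(643,-72,94))
E
```

```text
184 []
185 []
186 []
187 []
188 []
189 [np.int64(366), np.int64(367), np.int64(368), np.int64(396), np.int64(397)]
190 [np.int64(365), np.int64(366), np.int64(367), np.int64(368), np.int64(396), np.int64(397), np.int64(398)]
191 [np.int64(365), np.int64(366), np.int64(367), np.int64(368), np.int64(369), np.int64(396), np.int64(397), np.int64(398)]
192 [np.int64(364), np.int64(365), np.int64(366), np.int64(367), np.int64(368), np.int64(369), np.int64(397), np.int64(398), np.int64(399)]
193 [np.int64(364), np.int64(365), np.int64(366), np.int64(367), np.int64(368), np.int64(369), np.int64(396), np.int64(397), np.int64(398), np.int64(399)]
194 [np.int64(364), np.int64(365), np.int64(366), np.int64(367), np.int64(368), np.int64(369), np.int64(370), np.int64(396), np.int64(397), np.int64(398), np.int64(399)]
195 [np.int64(364), np.int64(365), np.int64(366), np.int64(367), np.int64(368), np.int64(369), np.int64(370), np.int64(396), np.int64(397), np.int64(398)]
196 [np.int64(364), np.int64(365), np.int64(366), np.int64(367), np.int64(368), np.int64(369), np.int64(370), np.int64(393), np.in
[... 331 characters left out ...]
p.int64(397)]
198 [np.int64(366), np.int64(367), np.int64(368), np.int64(369), np.int64(370), np.int64(371), np.int64(372), np.int64(373), np.int64(374), np.int64(375), np.int64(376), np.int64(377), np.int64(378), np.int64(393), np.int64(394)]
199 [np.int64(365), np.int64(367), np.int64(368), np.int64(369), np.int64(370), np.int64(371), np.int64(372), np.int64(373), np.int64(374), np.int64(376), np.int64(377)]
200 [np.int64(366), np.int64(370), np.int64(371)]
201 []
202 []
203 []
204 []
205 [np.int64(382)]
206 [np.int64(382)]
207 []
[[399.7, 194.0], [364.7, 197.6], [393.7, 200.9], [384.0, 202.0], [374.4, 203.0]]
[[400.5, 189.7], [365.1, 193.3], [394.4, 196.7], [384.7, 197.7], [374.9, 198.7]]
```

>>> carry_out(targets=[{"x": 0.001,"y": 0,"z": -0.025,"ax": 0,"ay": 0,"az": 0,"hand": -1},{"x": 0.001,"y": 0,"z": -0.045,"ax": 0,"ay": 0,"az": 0,"hand": -1},{"x": 0.001,"y": 0,"z": -0.056,"ax": 0,"ay": 0,"az": 0,"hand": -1},{"x": 0.001,"y": 0,"z": -0.058,"ax": 0,"ay": 0,"az": 0,"hand": -1}])

```text
time_s: 12.2
eef_pos: [635.4, -69.6, -18.4]
ee_rot: [0.686, 0.024, 0.727, -0.009]
force: [0.0, -0.3, -1.9]
grip_width: 0.573
```

>>> carry_out(targets=[{"x": 0,"y": 0,"z": -0.001,"ax": 0,"ay": 0,"az": 0,"hand": -1},{"x": 0,"y": 0,"z": -0.002,"ax": 0,"ay": 0,"az": 0,"hand": -1},{"x": 0,"y": 0,"z": -0.002,"ax": 0,"ay": 0,"az": 0,"hand": -1}])

```text
time_s: 12.58
eef_pos: [636.0, -69.6, -18.8]
ee_rot: [0.687, 0.023, 0.727, -0.01]
force: [-2.7, 0.2, 5.2]
grip_width: 0.575
```

```bash
cat >> h.py <<'E'
def ends(img,r0,r1,c0,c1):
    h=cv2.cvtColor(img,cv2.COLOR_BGR2HSV); m=cv2.inRange(h,(8,70,90),(25,210,255)); q=np.zeros_like(m); q[r0:r1,c0:c1]=m[r0:r1,c0:c1]
    ys,xs=np.nonzero(q)
    L=ys[xs<=xs.min()+2]; R=ys[xs>=xs.max()-2]
    print("L",xs.min(),L.min(),L.max(),"R",xs.max(),R.min(),R.max(),"bottom by col",[(c,int(ys[xs==c].max())) for c in range(xs.min(),xs.max()+1,4) if (xs==c).any()])
def head(cx,cy,z,yaw=-.047):
    return [[round(float(v),1) for v in proj("side",(cx+dx*np.cos(yaw)-dy*np.sin(yaw),cy+dx*np.sin(yaw)+dy*np.cos(yaw),z))] for dx,dy in [(-55,0),(55,0),(-30,-25),(30,-25)]]
E
python3 - <<'E'
from h import *
show()
s=viewer.capture("side"); cv2.imwrite("pics/s12.png",s)
ends(s,195,225,345,405)
print(head(643,-72,10),head(643,-72,30))
a=cv2.imread("pics/s11.png"); ends(a,180,203,355,405); print(head(643,-72,74),head(643,-72,94))
b=cv2.imread("pics/side0.png"); ends(b,280,310,305,355); print(head(427,-347,0,.028),head(427,-347,20,.028))
E
```

```text
12.575 [636.  -69.6 -18.8] yaw 87.29 [-0.056  0.021 -0.998] [-0.29  0.81  1.27  0.    1.12 -1.82] [-2.7  0.2  5.2] 0.575
L 364 201 212 R 397 200 209 bottom by col [(364, 209), (368, 213), (372, 212), (376, 211), (392, 210), (396, 209)]
[[363.3, 210.8], [397.3, 207.2], [372.6, 216.1], [391.4, 214.1]] [[363.7, 206.8], [398.0, 203.2], [373.2, 212.1], [392.1, 210.1]]
L 364 189 200 R 399 189 197 bottom by col [(364, 198), (368, 201), (372, 200), (376, 199), (392, 198), (396, 199)]
[[364.7, 197.6], [399.7, 194.0], [374.4, 203.0], [393.7, 200.9]] [[365.1, 193.3], [400.5, 189.7], [374.9, 198.7], [394.4, 196.7]]
L 311 292 302 R 349 286 298 bottom by col [(311, 299), (315, 304), (319, 303), (323, 303), (327, 302), (331, 300), (335, 300), (339, 299), (343, 299), (347, 298)]
[[310.8, 300.5], [349.2, 293.4], [321.4, 306.7], [342.6, 302.7]] [[310.7, 297.0], [349.5, 289.7], [321.5, 303.2], [342.9, 299.2]]
```

The head is level on the batten: its top edge is at rows 212/210, against 212.1/210.1 predicted at (643,−72,30). Releasing with a small opening to stay clear of the jaws.

>>> carry_out(targets=[{"x": 0,"y": 0,"z": 0.001,"ax": 0,"ay": 0,"az": 0,"hand": 0.3},{"x": 0,"y": 0,"z": 0.001,"ax": 0,"ay": 0,"az": 0,"hand": 0.45},{"x": 0,"y": 0,"z": 0.001,"ax": 0,"ay": 0,"az": 0,"hand": 0.45},{"x": 0,"y": 0,"z": 0.001,"ax": 0,"ay": 0,"az": 0,"hand": 0.45}])

```text
time_s: 13.12
eef_pos: [635.6, -69.4, -19.3]
ee_rot: [0.686, 0.024, 0.727, -0.009]
force: [-0.3, -0.3, -0.0]
grip_width: 0.728
```

>>> carry_out(targets=[{"x": 0,"y": 0,"z": 0.01,"ax": 0,"ay": 0,"az": 0,"hand": 0.45},{"x": 0,"y": 0,"z": 0.03,"ax": 0,"ay": 0,"az": 0,"hand": 0.45},{"x": 0,"y": 0,"z": 0.06,"ax": 0,"ay": 0,"az": 0,"hand": 0.45},{"x": 0,"y": 0,"z": 0.1,"ax": 0,"ay": 0,"az": 0,"hand": 1}])

```text
time_s: 13.62
eef_pos: [635.4, -69.4, 82.8]
ee_rot: [0.686, 0.024, 0.727, -0.009]
force: [-0.6, 0.1, -0.5]
grip_width: 0.915
```

```bash
python3 - <<'E'
from h import *
show()
s=viewer.capture("side"); cv2.imwrite("pics/s13.png",s)
ends(s,195,225,345,405)
print(head(643,-72,10),head(643,-72,30))
E
```

```text
13.625 [635.4 -69.4  82.8] yaw 87.28 [-0.057  0.021 -0.998] [-0.29  0.7   1.2   0.    1.31 -1.82] [-0.6  0.1 -0.5] 0.915
L 364 202 212 R 397 200 210 bottom by col [(364, 209), (368, 213), (372, 212), (376, 212), (380, 211), (384, 211), (388, 210), (392, 211), (396, 209)]
[[363.3, 210.8], [397.3, 207.2], [372.6, 216.1], [391.4, 214.1]] [[363.7, 206.8], [398.0, 203.2], [373.2, 212.1], [392.1, 210.1]]
```

```bash
python3 - <<'E'
from h import *
a=cv2.imread("pics/top0.png"); g=cv2.cvtColor(a,cv2.COLOR_BGR2GRAY); h=cv2.cvtColor(a,cv2.COLOR_BGR2HSV)
om=cv2.inRange(h,(3,130,80),(20,255,255))
for X in (515,502,490):
    v=int(round(proj("top",(X,30,34))[1])); r=g[v,280:312].astype(int)
    l=[u for u in range(280,300) if g[v,u]<90]; o=np.where(om[v,285:320])[0]+285
    print(X,v,list(r))
    # subpixel half-level crossings
    lv=100; c=280+next(i for i in range(31) if r[i]>=lv>r[i+1]); c+= (g[v,c]-lv)/(int(g[v,c])-int(g[v,c+1])+1e-9)
    print(" grip back",c,onz("top",c,v,34).round(1)," trigger",o.min(),o.max(),onz("top",o.max()+.5,v,30).round(1))
# side view of trigger now
E
```

```text
515 184 [np.int64(109), np.int64(106), np.int64(106), np.int64(104), np.int64(84), np.int64(33), np.int64(5), np.int64(7), np.int64(6), np.int64(9), np.int64(8), np.int64(3), np.int64(7), np.int64(31), np.int64(51), np.int64(58), np.int64(57), np.int64(58), np.int64(58), np.int64(54), np.int64(59), np.int64(69), np.int64(66), np.int64(58), np.int64(44), np.int64(43), np.int64(57), np.int64(60), np.int64(56), np.int64(57), np.int64(57), np.int64(55)]
 grip back 283.19999999999 [517.2  65.6]  trigger 300 303 [517.1   5.6]
502 189 [np.int64(105), np.int64(105), np.int64(106), np.int64(106), np.int64(81), np.int64(26), np.int64(8), np.int64(11), np.int64(6), np.int64(6), np.int64(6), np.int64(0), np.int64(12), np.int64(33), np.int64(54), np.int64(56), np.int64(56), np.int64(57), np.int64(56), np.int64(59), np.int64(60), np.int64(64), np.int64(69), np.int64(65), np.int64(56), np.int64(43), np.int64(51), np.int64(57), np.int64(57), np.int64(56), np.int64(59), np.int64(58)]
 grip back 283.2399999999904 [501.9  65.5]  trigger 301 304 [501.7   2.7]
490 193 [np.int64(107), np.int64(107), np.int64(106), np.int64(95), np.int64(61), np.int64(17), np.int64(10), np.int64(5), np.int64(9), np.int64(6), np.int64(4), np.int64(6), np.int64(16), np.int64(37), np.int64(55), np.int64(59), np.int64(58), np.int64(59), np.int64(57), np.int64(58), np.int64(58), np.int64(63), np.int64(70), np.int64(68), np.int64(62), np.int64(48), np.int64(44), np.int64(57), np.int64(59), np.int64(59), np.int64(58), np.int64(58)]
 grip back 282.54545454540494 [489.8  67.5]  trigger 301 305 [ 4.895e+02 -2.000e-01]
```

Head stays put after release. Squeeze spot is at about (502, 42): grip back face at y≈62, trigger front at ≈2.7, 59 mm apart as stated. Moving over it, offset to clear the let-out trigger.

>>> carry_out(targets=[{"x": -0.04,"y": 0.03,"z": 0,"ax": 0,"ay": 0,"az": 0,"hand": 1},{"x": -0.09,"y": 0.065,"z": 0,"ax": 0,"ay": 0,"az": 0,"hand": 1},{"x": -0.13,"y": 0.1,"z": -0.01,"ax": -0.009,"ay": 0.002,"az": 0,"hand": 1},{"x": -0.1415,"y": 0.1065,"z": -0.02,"ax": -0.009,"ay": 0.002,"az": 0,"hand": 1},{"x": -0.1415,"y": 0.1065,"z": -0.03,"ax": -0.009,"ay": 0.002,"az": 0,"hand": 1}], grip_force=25)

```text
time_s: 14.3
eef_pos: [494.3, 37.4, 51.8]
ee_rot: [0.686, 0.02, 0.727, -0.013]
force: [1.2, -0.2, -0.4]
grip_width: 0.999
```

```bash
python3 - <<'E'
from h import *
show()
s=viewer.capture("side"); t=viewer.capture("top"); cv2.imwrite("pics/s14.png",s); cv2.imwrite("pics/t14.png",t)
for n,i in (("0",cv2.imread("pics/side0.png")),("13",cv2.imread("pics/s13.png")),("14",s)):
    m=cv2.inRange(cv2.cvtColor(i,cv2.COLOR_BGR2HSV),(3,150,80),(16,255,255))[180:210,315:350]; ys,xs=np.nonzero(m); print(n,len(xs),xs.min()+315,xs.max()+315,ys.min()+180,ys.max()+180)
for X in [(502,2.7,30),(502,62,30),(502,84-6,60),(502,-7,60)]: print(X,np.round(proj("side",X),1))
g=cv2.cvtColor(s,cv2.COLOR_BGR2GRAY)
cv2.imwrite("pics/c14.png",cv2.resize(s[130:230,290:390],None,fx=6,fy=6,interpolation=cv2.INTER_CUBIC))
E
```

```text
14.3 [494.3  37.4  51.8] yaw 87.33 [-0.057  0.012 -0.998] [-0.16  0.45  1.71  0.    1.04 -1.69] [ 1.2 -0.2 -0.4] 0.999
0 81 324 343 189 197
13 81 324 343 189 197
14 77 324 343 189 197
(502, 2.7, 30) [332.1 193.3]
(502, 62, 30) [328.5 179.8]
(502, 78, 60) [327.7 170. ]
(502, -7, 60) [332.9 189.3]
```

View pics/c14.png

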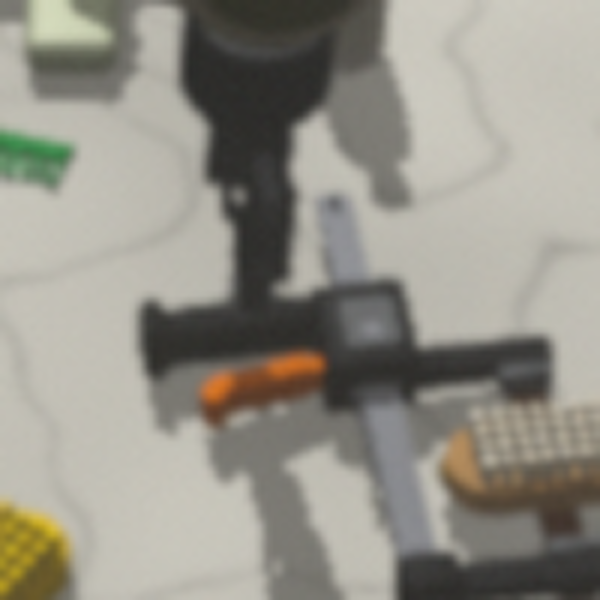

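The side view shows the clamp unmoved, the head still balanced and the hand above the grip. Descending, then checking with the orange mask whether the front finger hides the trigger, which would mean it stands in front of it.

>>> carry_out(targets=[{"x": 0,"y": 0,"z": -0.02,"ax": 0,"ay": 0,"az": 0,"hand": 1},{"x": 0,"y": 0,"z": -0.035,"ax": 0,"ay": 0,"az": 0,"hand": 1},{"x": 0,"y": 0,"z": -0.045,"ax": 0,"ay": 0,"az": 0,"hand": 1},{"x": 0,"y": 0,"z": -0.045,"ax": 0,"ay": 0,"az": 0,"hand": 1}])

```text
time_s: 14.9
eef_pos: [493.9, 37.0, 5.3]
ee_rot: [0.685, 0.021, 0.728, -0.013]
force: [-0.7, 0.5, 1.0]
grip_width: 0.997
```

```bash
python3 - <<'E'
from h import *
show()
s=viewer.capture("side"); cv2.imwrite("pics/s15.png",s)
m=cv2.inRange(cv2.cvtColor(s,cv2.COLOR_BGR2HSV),(3,130,70),(18,255,255))[183:202,318:350]
g=cv2.cvtColor(s,cv2.COLOR_BGR2GRAY)[176:212,318:350]
for r in range(36): print(176+r,''.join('O' if 0<=r-7<19 and m[r-7,c] else ('#' if g[r,c]<60 else ('+' if g[r,c]<120 else '.')) for c in range(32)))
print([np.round(proj("side",X),1) for X in [(502,-7,18),(502,-21,18),(502,-7,40),(502,-21,40)]])
E
```

```text
14.9 [493.9  37.    5.3] yaw 87.27 [-0.06   0.013 -0.998] [-0.16  0.52  1.74  0.    0.94 -1.69] [-0.7  0.5  1. ] 0.997
176 .........++########++...........
177 ..........+########++......+++++
178 ..........++#######++...++++++++
179 ..........++########++++++++++++
180 ........+++#########++++#+++++++
181 ..++++++++################++++++
182 +++++++###################++++++
183 #++#+#####################++++++
184 ###########################+++++
185 ###########################+++++
186 ###########################+++++
187 ###########################+++++
188 ##########++######+++O++++##++++
189 #######+++++#####++OOOOOOO+#++##
190 ++++++++++++####++OOOOOOOO+#####
191 ++++++++++++####OOOOOOOOOO+#####
192 ++++++...OOOOOOOOOOOOOOOOO######
193 ++..+..OOOOOOOOOOOOOOOOOO+######
194 +.+...OOOOOOOOOOOOOOOOO+++######
195 ...+..OOOOOOOOOOOOOO++++++#####+
196 .+..++OOOOOOOOOO+++++++++++####+
197 ....++OOOOO++++++++++++++++####+
198 ....+++OO+++++++++...+++++++++++
199 ......+O++++++++++..++++++++++++
200 .......+++++++.+++++++++++++++++
201 ........++.+++++++.+++++++++++++
202 .........++.+..++.++++++++..++++
203 .........+++.+...++++++......+++
204 ...........+....+..++........+++
205 ................+++..........+++
206 ...................+............
207 ................................
208 .................++.............
209 ................................
210 ................................
211 ................................
[array([332.6, 198.1]), array([333.5, 201.4]), array([332.8, 193.5]), array([333.6, 196.8])]
```

>>> carry_out(targets=[{"x": 0,"y": -0.003,"z": -0.007,"ax": 0,"ay": 0,"az": 0,"hand": 1},{"x": 0,"y": -0.003,"z": -0.012,"ax": 0,"ay": 0,"az": 0,"hand": 1},{"x": 0,"y": -0.003,"z": -0.016,"ax": 0,"ay": 0,"az": 0,"hand": 1},{"x": 0,"y": -0.003,"z": -0.02,"ax": 0,"ay": 0,"az": 0,"hand": 1}])

```text
time_s: 15.45
eef_pos: [494.0, 34.1, -14.5]
ee_rot: [0.685, 0.021, 0.728, -0.013]
force: [0.1, 0.3, 0.3]
grip_width: 0.999
```

```bash
cat >> h.py <<'E'
def amap(s,r0=176,r1=212):
    m=cv2.inRange(cv2.cvtColor(s,cv2.COLOR_BGR2HSV),(3,130,70),(18,255,255)); g=cv2.cvtColor(s,cv2.COLOR_BGR2GRAY)
    for r in range(r0,r1): print(r,''.join('O' if m[r,c] else ('#' if g[r,c]<60 else ('+' if g[r,c]<120 else '.')) for c in range(318,350)))
E
python3 - <<'E'
from h import *
show()
s=viewer.capture("side"); amap(s,184,206)
E
```

```text
15.45 [494.   34.1 -14.5] yaw 87.28 [-0.059  0.013 -0.998] [-0.17  0.56  1.75  0.    0.89 -1.7 ] [0.1 0.3 0.3] 0.999
184 ###########################+++++
185 ###########################+++++
186 ###########################+++++
187 ############################++++
188 ####################+O+++###++++
189 ########++#########+OOOOOO+##+##
190 ++++++++++++#######OOOOOOO+#####
191 ++++++++++++#######OOOOOOO+#####
192 ++++++...+++#######OOOOOOO######
193 ++++...OOO++######+OOOOOO+######
194 ++++..OOOO++#####+OOOOO+++######
195 ..+++.OOOO++#####++O++++++#####+
196 ...+++OOOO++####+++++++++++####+
197 ...+++OOOO+++++++++++++++++####+
198 .....++OO+++++++++...+++++++++++
199 ......+O++++++++++..++++++++++++
200 .......+++.+++++++++++++++++++++
201 ........+++++++...++++++++++++++
202 .........++.+...+..+++++++..++++
203 .........+++.+++.++.+++......+++
204 ..........+++...++++++.......+++
205 ................+...+.........++
```

The front finger now stands in front of the trigger (cols 330–336) with no contact force. Going to depth, centring, then the first squeeze at 25 N.

>>> carry_out(targets=[{"x": 0,"y": 0,"z": -0.005,"ax": 0,"ay": 0,"az": 0,"hand": 1},{"x": 0,"y": 0,"z": -0.0085,"ax": 0,"ay": 0,"az": 0,"hand": 0.8},{"x": 0,"y": 0.005,"z": -0.0085,"ax": 0,"ay": 0,"az": 0,"hand": 0.6},{"x": 0,"y": 0.009,"z": -0.0085,"ax": 0,"ay": 0,"az": 0,"hand": 0.6}], grip_force=25)

```text
time_s: 16.0
eef_pos: [494.1, 43.4, -22.6]
ee_rot: [0.686, 0.021, 0.728, -0.013]
force: [-0.4, -1.0, -0.0]
grip_width: 0.802
```

>>> carry_out(targets=[{"x": 0,"y": 0,"z": 0,"ax": 0,"ay": 0,"az": 0,"hand": 0.3},{"x": 0,"y": 0,"z": 0,"ax": 0,"ay": 0,"az": 0,"hand": 0.1},{"x": 0,"y": 0,"z": 0,"ax": 0,"ay": 0,"az": 0,"hand": -0.2},{"x": 0,"y": 0,"z": 0,"ax": 0,"ay": 0,"az": 0,"hand": -0.4}])

```text
time_s: 16.5
eef_pos: [494.8, 44.3, -21.1]
ee_rot: [0.686, 0.021, 0.727, -0.012]
force: [-3.0, 8.0, 16.1]
grip_width: 0.465
```

```bash
python3 - <<'E'
from h import *
show()
s=viewer.capture("side"); cv2.imwrite("pics/s16.png",s); amap(s,180,202)
ends(s,195,225,345,405)
E
```

```text
16.5 [494.8  44.3 -21.1] yaw 87.25 [-0.057  0.014 -0.998] [-0.15  0.57  1.75  0.01  0.88 -1.68] [-3.   8.  16.1] 0.465
180 +++++++########++####+++++#+++++
181 #+++++#####################+++++
182 ############################++++
183 ############################++++
184 ############################++++
185 #####+OOO+#########OOOOO####++++
186 ####+OOOO+########OOOOOOOO+#++++
187 ####OOOOO+#######+OOOOOOOOO+#+++
188 ###+OOOOO+#######OOOOOOOOOO+#+++
189 #++++OOOO+######OOOOOOOOOOO+#+#+
190 +++++OOO++#####+OOOOOOOOOOO#####
191 ++++++O+++####+++OOOOOOOOO+#####
192 +++++++++++++++++++++++++++#####
193 ++.++++++++++++++++++++++++#####
194 ..+++++++++++++++++++++++++#####
195 ..++++++++++++++++++++++++++####
196 ..+.....++++++++++++++++++++####
197 .......+++++++++++++++++++++###+
198 ........+.+.++++++++++++++++++++
199 ........++++++++++++++++++++++++
200 ........++..++.++++.........++++
201 ............+..++++..........+++
L 364 202 212 R 397 200 210 bottom by col [(364, 209), (368, 212), (372, 212), (376, 212), (380, 211), (384, 210), (388, 210), (392, 210), (396, 209)]
```

The trigger reached home (39.5 mm over grip and trigger). A 16 N upward push says the tips brush the counter, so I'll raise 4 mm, recentre by 1.5 mm and keep pumping.

>>> carry_out(targets=[{"x": 0,"y": 0,"z": 0.002,"ax": 0,"ay": 0,"az": 0,"hand": 0.3},{"x": 0,"y": 0.0015,"z": 0.004,"ax": 0,"ay": 0,"az": 0,"hand": 1},{"x": 0,"y": 0.0015,"z": 0.004,"ax": 0,"ay": 0,"az": 0,"hand": 1},{"x": 0,"y": 0.0015,"z": 0.004,"ax": 0,"ay": 0,"az": 0,"hand": 1},{"x": 0,"y": 0.0015,"z": 0.004,"ax": 0,"ay": 0,"az": 0,"hand": 1}])

```text
time_s: 17.18
eef_pos: [494.0, 44.5, -18.8]
ee_rot: [0.685, 0.021, 0.728, -0.013]
force: [-0.4, 1.2, 0.3]
grip_width: 1.001
```

```bash
cat >> h.py <<'E'
def jaw(s):
    g=cv2.cvtColor(s,cv2.COLOR_BGR2GRAY)
    for c in (366,372,378): 
        r=g[212:240,c]; print(c,list(map(int,r)))
E
python3 - <<'E'
from h import *
show(); s=viewer.capture("side"); amap(s,184,200); jaw(cv2.imread("pics/s15.png")); jaw(s)
E
```

```text
17.175 [494.   44.5 -18.8] yaw 87.28 [-0.06   0.013 -0.998] [-0.15  0.56  1.75  0.    0.88 -1.68] [-0.4  1.2  0.3] 1.001
184 ############################++++
185 ############################++++
186 ############################++++
187 #############################+++
188 ###################+++OO+++##+++
189 #++++++++++########OOOOOOOO+#+++
190 +++++++++++#######OOOOOOOOO+####
191 ++++++..+++######+OOOOOOOOO+####
192 ++++++..OO+#####+OOOOOOOOOO#####
193 .+.++..OOO+#####+OOOOOOOOO+#####
194 ....++OOOO+#####+OOOOOO++++#####
195 .+..++OOOO++###++++++++++++#####
196 .+..+++OOOO+++++++++++++++++####
197 .....++OOO++++++++++++++++++###+
198 ......++O+++++++++++++++++++++++
199 .......+++++++++++++++++++++++++
366 [84, 93, 108, 117, 121, 121, 123, 126, 141, 151, 140, 113, 77, 55, 51, 47, 44, 46, 60, 81, 96, 98, 108, 117, 119, 118, 119, 117]
372 [83, 73, 73, 87, 107, 120, 122, 123, 123, 121, 106, 81, 62, 58, 56, 53, 48, 64, 103, 129, 126, 121, 121, 121, 122, 121, 122, 133]
378 [74, 70, 77, 98, 115, 119, 121, 121, 122, 115, 95, 69, 58, 56, 54, 49, 55, 90, 135, 148, 130, 123, 122, 122, 122, 123, 130, 159]
366 [84, 94, 107, 117, 122, 122, 120, 112, 89, 67, 59, 57, 55, 50, 57, 92, 116, 122, 121, 121, 120, 120, 120, 123, 139, 163, 178, 181]
372 [83, 73, 74, 84, 107, 119, 121, 107, 83, 63, 58, 54, 52, 48, 74, 126, 150, 133, 123, 123, 121, 121, 121, 129, 158, 185, 191, 193]
378 [75, 70, 78, 96, 113, 115, 106, 90, 68, 60, 57, 53, 49, 48, 78, 127, 151, 133, 123, 122, 123, 123, 123, 132, 159, 185, 193, 192]
```

>>> carry_out(targets=[{"x": 0,"y": 0,"z": 0,"ax": 0,"ay": 0,"az": 0,"hand": 0.4},{"x": 0,"y": 0,"z": 0,"ax": 0,"ay": 0,"az": 0,"hand": 0.1},{"x": 0,"y": 0,"z": 0,"ax": 0,"ay": 0,"az": 0,"hand": -0.2},{"x": 0,"y": 0,"z": 0,"ax": 0,"ay": 0,"az": 0,"hand": -0.4},{"x": 0,"y": 0,"z": 0,"ax": 0,"ay": 0,"az": 0,"hand": -0.4}])

```text
time_s: 17.85
eef_pos: [494.9, 45.4, -17.2]
ee_rot: [0.686, 0.021, 0.727, -0.013]
force: [-2.6, 5.3, 15.3]
grip_width: 0.468
```

```bash
python3 - <<'E'
from h import *
show(); s=viewer.capture("side"); amap(s,184,196); jaw(s); ends(s,195,225,345,405)
E
```

```text
17.85 [494.9  45.4 -17.2] yaw 87.24 [-0.057  0.014 -0.998] [-0.15  0.56  1.75  0.01  0.89 -1.68] [-2.6  5.3 15.3] 0.468
184 #############################+++
185 ######+O++########OOOOOO+####+++
186 #####OOOO+#######OOOOOOOOOO###++
187 #####OOOO+######+OOOOOOOOOOO++++
188 ####+OOOO+#####+OOOOOOOOOOOO+#++
189 ##++++OO++#####+OOOOOOOOOOOO+#++
190 +++++++O++#####+OOOOOOOOOOOO####
191 +++++++O++++++++++OOOOOOOOO#####
192 .+++++++++++++++++++++++++++####
193 ...+++++++++++++++++++++++++####
194 ..++++++++++++++++++++++++++####
195 .....+++++++++++++++++++++++####
366 [82, 92, 107, 116, 110, 88, 67, 59, 57, 54, 48, 60, 99, 127, 128, 123, 121, 120, 121, 121, 121, 131, 156, 179, 184, 188, 187, 185]
372 [82, 72, 72, 83, 91, 80, 64, 59, 55, 52, 50, 59, 92, 120, 123, 121, 122, 121, 122, 122, 123, 138, 163, 185, 191, 191, 192, 191]
378 [74, 71, 75, 88, 86, 69, 59, 58, 55, 51, 50, 56, 90, 116, 122, 123, 122, 122, 122, 122, 127, 149, 177, 189, 193, 193, 192, 192]
L 363 202 211 R 397 200 210 bottom by col [(363, 207), (367, 213), (371, 212), (375, 212), (379, 211), (383, 211), (387, 209), (391, 210), (395, 210)]
```

Ratchet advances about 14 mm per squeeze and the head is undisturbed. Squeezes 3 and 4.

>>> carry_out(targets=[{"x": 0,"y": 0.0005,"z": 0,"ax": 0,"ay": 0,"az": 0,"hand": 0.3},{"x": 0,"y": 0.0005,"z": 0,"ax": 0,"ay": 0,"az": 0,"hand": 1},{"x": 0,"y": 0.0005,"z": 0,"ax": 0,"ay": 0,"az": 0,"hand": 1},{"x": 0,"y": 0.0005,"z": 0,"ax": 0,"ay": 0,"az": 0,"hand": 1},{"x": 0,"y": 0.0005,"z": 0,"ax": 0,"ay": 0,"az": 0,"hand": 1}])

```text
time_s: 18.52
eef_pos: [494.0, 45.1, -18.8]
ee_rot: [0.685, 0.021, 0.728, -0.013]
force: [0.2, 0.6, 0.2]
grip_width: 0.998
```

>>> carry_out(targets=[{"x": 0,"y": 0,"z": 0,"ax": 0,"ay": 0,"az": 0,"hand": 0.4},{"x": 0,"y": 0,"z": 0,"ax": 0,"ay": 0,"az": 0,"hand": 0.1},{"x": 0,"y": 0,"z": 0,"ax": 0,"ay": 0,"az": 0,"hand": -0.2},{"x": 0,"y": 0,"z": 0,"ax": 0,"ay": 0,"az": 0,"hand": -0.4},{"x": 0,"y": 0,"z": 0,"ax": 0,"ay": 0,"az": 0,"hand": -0.4}])

```text
time_s: 19.15
eef_pos: [495.0, 46.1, -17.2]
ee_rot: [0.686, 0.022, 0.727, -0.013]
force: [-1.9, 5.9, 16.3]
grip_width: 0.466
```

```bash
python3 - <<'E'
from h import *
show(); s=viewer.capture("side"); cv2.imwrite("pics/s17.png",s); amap(s,184,196); jaw(s); ends(s,190,225,345,405)
E
```

```text
19.15 [495.   46.1 -17.2] yaw 87.22 [-0.057  0.014 -0.998] [-0.15  0.56  1.75  0.01  0.89 -1.67] [-1.9  5.9 16.3] 0.466
184 +#############################++
185 +#####+O++########OOOOOO+#####++
186 +#####OOO+#######+OOOOOOOOO###++
187 +####+OOO+######+OOOOOOOOOOO++++
188 +###++OOO+#####+OOOOOOOOOOOOO+++
189 +##++++O++#####+OOOOOOOOOOOOO+++
190 ++++++++++#####+OOOOOOOOOOOO+###
191 .+++++++++++++++++OOOOOOOOO+####
192 ..++++++++++++++++++++++++++####
193 ..+++++++++++++++++++++++++++###
194 ..+++++++++++++++++++++++++++###
195 .....++++++++++++++++++++++++###
366 [96, 91, 75, 62, 58, 56, 53, 49, 75, 128, 156, 138, 123, 120, 122, 120, 120, 127, 153, 180, 187, 187, 190, 190, 188, 190, 188, 186]
372 [75, 65, 58, 59, 57, 54, 51, 47, 56, 89, 115, 123, 123, 122, 122, 122, 121, 129, 155, 182, 192, 192, 191, 191, 192, 191, 192, 192]
378 [70, 64, 58, 57, 57, 55, 51, 47, 57, 90, 116, 122, 123, 122, 122, 123, 122, 128, 150, 177, 191, 193, 193, 192, 194, 191, 192, 192]
L 345 190 190 R 398 200 209 bottom by col [(345, 190), (365, 209), (369, 211), (373, 211), (377, 211), (381, 210), (385, 210), (389, 210), (393, 210), (397, 207)]
```

>>> carry_out(targets=[{"x": 0,"y": 0,"z": 0,"ax": 0,"ay": 0,"az": 0,"hand": 0.3},{"x": 0,"y": 0,"z": 0,"ax": 0,"ay": 0,"az": 0,"hand": 1},{"x": 0,"y": 0,"z": 0,"ax": 0,"ay": 0,"az": 0,"hand": 1},{"x": 0,"y": 0,"z": 0,"ax": 0,"ay": 0,"az": 0,"hand": 1},{"x": 0,"y": 0,"z": 0,"ax": 0,"ay": 0,"az": 0,"hand": 1}])

```text
time_s: 19.82
eef_pos: [494.0, 45.0, -18.8]
ee_rot: [0.685, 0.021, 0.728, -0.013]
force: [0.2, -0.1, -0.0]
grip_width: 0.998
```

>>> carry_out(targets=[{"x": 0,"y": 0,"z": 0,"ax": 0,"ay": 0,"az": 0,"hand": 0.5},{"x": 0,"y": 0,"z": 0,"ax": 0,"ay": 0,"az": 0,"hand": 0.3},{"x": 0,"y": 0,"z": 0,"ax": 0,"ay": 0,"az": 0,"hand": 0.1},{"x": 0,"y": 0,"z": 0,"ax": 0,"ay": 0,"az": 0,"hand": -0.2},{"x": 0,"y": 0,"z": 0,"ax": 0,"ay": 0,"az": 0,"hand": -0.4}])

```text
time_s: 20.45
eef_pos: [494.9, 46.2, -17.3]
ee_rot: [0.686, 0.022, 0.727, -0.013]
force: [-1.6, 5.7, 15.7]
grip_width: 0.464
```

```bash
python3 - <<'E'
from h import *
show(); s=viewer.capture("side"); cv2.imwrite("pics/s18.png",s); amap(s,184,194); jaw(s); ends(s,195,225,355,405)
E
```

```text
20.45 [494.9  46.2 -17.3] yaw 87.21 [-0.057  0.014 -0.998] [-0.15  0.56  1.75  0.01  0.89 -1.67] [-1.6  5.7 15.7] 0.464
184 +##############################+
185 +#######++########OOOOOOO######+
186 +#####+OO+#######+OOOOOOOOOO###+
187 +#####OOO+######+OOOOOOOOOOOO+#+
188 +###+++OO+#####+OOOOOOOOOOOOO+#+
189 ++#+++++++#####+OOOOOOOOOOOOO+##
190 .+++++++++####++OOOOOOOOOOOOO###
191 .++++++++++++++++OOOOOOOOOOO+###
192 ..+++++++++++++++++++++++++++###
193 ..+++++++++++++++++++++++++++###
366 [60, 57, 55, 50, 53, 93, 140, 156, 133, 122, 122, 122, 121, 121, 130, 155, 179, 188, 189, 189, 191, 190, 189, 189, 189, 189, 187, 187]
372 [56, 57, 54, 48, 49, 65, 95, 118, 122, 122, 121, 123, 122, 125, 142, 170, 188, 193, 193, 192, 192, 192, 192, 191, 191, 191, 192, 191]
378 [58, 56, 52, 49, 52, 75, 103, 119, 123, 121, 122, 123, 122, 127, 147, 172, 189, 193, 192, 194, 194, 193, 192, 192, 194, 192, 192, 191]
L 364 199 206 R 399 198 207 bottom by col [(364, 203), (368, 209), (372, 207), (376, 207), (380, 206), (384, 224), (388, 207), (392, 207), (396, 207)]
```

Head is now being pushed toward the near pad and stays level. Squeeze 5, following the clamp's ~2 mm drift in x.

>>> carry_out(targets=[{"x": 0,"y": 0,"z": 0,"ax": 0,"ay": 0,"az": 0,"hand": 0.3},{"x": 0.002,"y": 0,"z": 0,"ax": 0,"ay": 0,"az": 0,"hand": 1},{"x": 0.002,"y": 0,"z": 0,"ax": 0,"ay": 0,"az": 0,"hand": 1},{"x": 0.002,"y": 0,"z": 0,"ax": 0,"ay": 0,"az": 0,"hand": 1},{"x": 0.002,"y": 0,"z": 0,"ax": 0,"ay": 0,"az": 0,"hand": 1}])

```text
time_s: 21.12
eef_pos: [496.0, 45.1, -18.8]
ee_rot: [0.685, 0.021, 0.728, -0.013]
force: [-0.3, -0.4, -0.4]
grip_width: 1.0
```

>>> carry_out(targets=[{"x": 0,"y": 0,"z": 0,"ax": 0,"ay": 0,"az": 0,"hand": 0.5},{"x": 0,"y": 0,"z": 0,"ax": 0,"ay": 0,"az": 0,"hand": 0.3},{"x": 0,"y": 0,"z": 0,"ax": 0,"ay": 0,"az": 0,"hand": 0.1},{"x": 0,"y": 0,"z": 0,"ax": 0,"ay": 0,"az": 0,"hand": -0.2},{"x": 0,"y": 0,"z": 0,"ax": 0,"ay": 0,"az": 0,"hand": -0.4}])

```text
time_s: 21.75
eef_pos: [496.5, 46.3, -17.4]
ee_rot: [0.686, 0.022, 0.727, -0.012]
force: [-2.3, 6.4, 15.6]
grip_width: 0.625
```

```bash
python3 - <<'E'
from h import *
show(); s=viewer.capture("side"); cv2.imwrite("pics/s19.png",s); amap(s,184,194); jaw(s); ends(s,190,220,355,405)
E
```

```text
21.75 [496.5  46.3 -17.4] yaw 87.2 [-0.058  0.015 -0.998] [-0.15  0.57  1.75  0.01  0.89 -1.67] [-2.3  6.4 15.6] 0.625
184 +##############################+
185 +##############################+
186 ++#####+++#########OOOOOOOO+###+
187 ++##+++++++#######OOOOOOOOOOO+++
188 .+++++++OO+######+OOOOOOOOOOO+#+
189 .++++++OOO+#####+OOOOOOOOOOOO+##
190 ..+++++OO++#####+OOOOOOOOOOOO###
191 ...+++++O++#####+OOOOOOOOOOO####
192 ..+++++++++####++OOOO+O+++++####
193 ...+++++O++++++++++++++++++++###
366 [58, 55, 51, 49, 77, 129, 154, 134, 122, 122, 122, 121, 123, 129, 157, 184, 191, 191, 190, 191, 191, 191, 190, 190, 188, 189, 188, 182]
372 [57, 55, 51, 48, 58, 88, 114, 122, 120, 123, 122, 122, 121, 130, 158, 185, 192, 193, 193, 193, 192, 192, 192, 191, 190, 192, 191, 191]
378 [57, 57, 52, 47, 55, 84, 108, 120, 122, 122, 122, 122, 121, 131, 159, 185, 193, 194, 193, 193, 193, 194, 193, 192, 193, 192, 193, 192]
L 364 198 205 R 399 198 207 bottom by col [(364, 202), (368, 207), (372, 207), (376, 207), (380, 206), (384, 206), (388, 207), (392, 207), (396, 207)]
```

The trigger stopped short of home (53 mm over both), so the pads hold the head. I'll keep squeezing at 25 N and check for stability and squareness.

>>> carry_out(targets=[{"x": 0,"y": 0,"z": 0,"ax": 0,"ay": 0,"az": 0,"hand": -1},{"x": 0,"y": 0,"z": 0,"ax": 0,"ay": 0,"az": 0,"hand": -1},{"x": 0,"y": 0,"z": 0,"ax": 0,"ay": 0,"az": 0,"hand": -1},{"x": 0,"y": 0,"z": 0,"ax": 0,"ay": 0,"az": 0,"hand": -1}], grip_force=25)

```text
time_s: 22.3
eef_pos: [496.5, 46.3, -17.4]
ee_rot: [0.686, 0.022, 0.727, -0.012]
force: [-3.4, 7.3, 15.5]
grip_width: 0.63
```

```bash
python3 - <<'E'
from h import *
show(); s=viewer.capture("side"); t=viewer.capture("top"); cv2.imwrite("pics/s20.png",s); cv2.imwrite("pics/t20.png",t)
def br(i,z):
    h=cv2.cvtColor(i,cv2.COLOR_BGR2HSV); m=cv2.inRange(h,(0,0,150),(30,75,255)); q=np.zeros_like(m); q[188:214,366:399]=m[188:214,366:399]
    q=cv2.morphologyEx(q,cv2.MORPH_CLOSE,np.ones((3,3)))
    n,l,st,_=cv2.connectedComponentsWithStats(q); k=1+np.argmax(st[1:,4]); c=cv2.findContours((l==k).astype(np.uint8),0,1)[0][0]
    b=cv2.boxPoints(cv2.minAreaRect(c)); 
    w=[onz("side",*p,z) for p in b]; e=[w[(j+1)%4]-w[j] for j in range(4)]
    L=max(e[:2],key=np.linalg.norm); print(st[k],"centre",np.mean(w,0).round(1),"len",[float(np.linalg.norm(v).round(1)) for v in e[:2]],"dir deg",float(np.degrees(np.arctan2(L[1],L[0])).round(1)))
for n in ("s13","s15","s17","s18","s19","s20"): br(cv2.imread(f"pics/{n}.png"),48)
g=cv2.cvtColor(s,cv2.COLOR_BGR2GRAY)
print(s.shape)
for r in range(184,222): print(r,''.join('#' if v<70 else '+' if v<115 else '-' if v<150 else '.' for v in g[r,350:405]))
E
```

```text
22.3 [496.5  46.3 -17.4] yaw 87.2 [-0.058  0.015 -0.998] [-0.15  0.57  1.75  0.01  0.89 -1.67] [-3.4  7.3 15.5] 0.63
[366 188  33  26 341] centre [645.7 -68.4] len [101.9, 102.4] dir deg -106.1
[366 188  33  26 412] centre [645.7 -68.4] len [101.9, 102.4] dir deg -106.1
[366 188  33  25 389] centre [646.2 -66.5] len [101.9, 98.5] dir deg -10.3
[366 188  33  15 334] centre [651.3 -47.2] len [101.9, 58.4] dir deg -10.3
[366 188  33  15 343] centre [651.3 -47.2] len [101.9, 58.4] dir deg -10.3
[366 188  33  15 342] centre [651.3 -47.2] len [101.9, 58.4] dir deg -10.3
(400, 640, 3)
184 ++++----+++++..........................................
185 +++-----+++++..........................................
186 ++++---++++++..........................................
187 +++++++++++#+-.........................................
188 ############+-.........................................
189 #############+++--------------.........................
190 ###############+++++++++++++++++++-....................
191 ##################################+-...................
192 ####################+++++++++++
[... 1064 characters left out ...]
+++###################+++++++++++--.....
211 .+###################################++++++++++---.....
212 .+###################################++--+--------.....
213 -+###################################+-------------....
214 .+###################################+-------------....
215 -+###################################+-------------....
216 -+##########++++++###################+-------------....
217 -+#+++++###+------++++++++++++#######++-----------.....
218 -+###+####+--.....-----+---++++#####+++----------......
219 -++++++++++------------------++######++----------......
220 -++++++++++-------------------++#####++---------.......
221 ------------------------------++#####+---.------.......
```

Opening is stable at 0.63, so the trigger is blocked short of home. The head is parallel to the jaws. I'll take out most of the 7 N side load on the hand with a 1 mm shift, then do a last check of the bystanders.

>>> carry_out(targets=[{"x": 0,"y": 0.0005,"z": 0,"ax": 0,"ay": 0,"az": 0,"hand": -1},{"x": 0,"y": 0.001,"z": 0.0005,"ax": 0,"ay": 0,"az": 0,"hand": -1},{"x": 0,"y": 0.001,"z": 0.0005,"ax": 0,"ay": 0,"az": 0,"hand": -1},{"x": 0,"y": 0.001,"z": 0.0005,"ax": 0,"ay": 0,"az": 0,"hand": -1}])

```text
time_s: 22.9
eef_pos: [496.5, 46.7, -17.2]
ee_rot: [0.686, 0.021, 0.727, -0.013]
force: [-1.2, 2.5, 12.3]
grip_width: 0.614
```

```bash
python3 - <<'E'
from h import *
show(); s=viewer.capture("side"); cv2.imwrite("pics/s21.png",s)
d=cv2.absdiff(cv2.GaussianBlur(s,(3,3),0),cv2.GaussianBlur(cv2.imread("pics/side0.png"),(3,3),0)).max(2)
for n,(x,y,w) in dict(soap=(302,132,12),cup=(398,262,18),glue=(348,125,12),handle=(335,104,14),file=(305,268,16),comb=(281,153,16),yellow=(288,228,14),pink=(400,313,14),purple=(253,300,16)).items():
    print(n,int(np.percentile(d[y-w:y+w,x-w:x+w],90)),end="; ")
d=cv2.absdiff(s,cv2.imread("pics/s20.png")).max(2)[185:240,315:405]; print("\nclamp change s20->s21",d.max(),(d>30).sum())
E
```

```text
22.9 [496.5  46.7 -17.2] yaw 87.2 [-0.058  0.014 -0.998] [-0.14  0.56  1.75  0.01  0.89 -1.67] [-1.2  2.5 12.3] 0.614
soap 75; cup 6; glue 88; handle 87; file 67; comb 7; yellow 6; pink 6; purple 68; 
clamp change s20->s21 14 0
```

>>> carry_out(targets=[{"x": 0,"y": 0,"z": 0,"ax": 0,"ay": 0,"az": 0,"hand": -1},{"x": 0,"y": 0,"z": 0,"ax": 0,"ay": 0,"az": 0,"hand": -1},{"x": 0,"y": 0,"z": 0,"ax": 0,"ay": 0,"az": 0,"hand": -1},{"x": 0,"y": 0,"z": 0,"ax": 0,"ay": 0,"az": 0,"hand": -1},{"x": 0,"y": 0,"z": 0,"ax": 0,"ay": 0,"az": 0,"hand": -1}])

```text
time_s: 23.58
eef_pos: [496.5, 46.7, -17.2]
ee_rot: [0.686, 0.022, 0.727, -0.013]
force: [-3.2, 2.5, 12.0]
grip_width: 0.62
```

```bash
python3 - <<'E'
from h import *
show(); s=viewer.capture("side")
b=cv2.imread("pics/s12.png"); a=cv2.imread("pics/side0.png")
# bystanders hidden/shadowed now: compare in hue/colour position with first picture
def cen(i,lo,hi,x0,x1,y0,y1):
    m=cv2.inRange(cv2.cvtColor(i,cv2.COLOR_BGR2HSV),lo,hi)[y0:y1,x0:x1]; M=cv2.moments(m,True); return (int(M["m00"]),round(M["m10"]/max(M["m00"],1)+x0,1),round(M["m01"]/max(M["m00"],1)+y0,1))
for n,q in dict(redcap=((0,120,60),(6,255,255),335,362,100,125),purple=((125,80,30),(150,255,255),225,280,280,320),filehandle=((0,0,0),(180,255,55),280,308,266,290)).items(): print(n,cen(a,*q),cen(s,*q))
E
```

```text
23.575 [496.5  46.7 -17.2] yaw 87.2 [-0.058  0.014 -0.998] [-0.14  0.56  1.75  0.01  0.89 -1.67] [-3.2  2.5 12. ] 0.62
redcap (22, 348.3, 110.9) (8, 349.8, 110.2)
purple (494, 252.4, 300.2) (568, 252.2, 301.0)
filehandle (0, 280.0, 266.0) (25, 289.6, 281.6)
```

The hold is steady, and the bystanders I could check are in place (the differences look like arm shadow and occlusion). Handing in.

```bash
python3 -c "
from h import *
print(finish_job())"
```

```text
the job is handed in; nothing more can be done
None
```

The brush head is clamped between the pads with the trigger still squeezed at 25 N, and the job was handed in at 23.6 s.

**What I did**
- The first grasp closed above the wood, because the reported tool height was about 30–37 mm too low. I probed the bare counter with shut fingers and corrected for it. The probe pushed up to about 52 N vertically (about 58 N in total) on the fingertips.
- I then gripped the head (49 mm), laid it level on the batten midway between the jaws, and let go.
- I pumped the trigger five times. Four squeezes went home, and the fifth stopped short at about 53 mm over grip and trigger, where home is 40 mm.

**Last checks**
- **Hold:** the trigger stayed blocked for over a second (opening 0.61–0.63), and the clamp picture did not change. I infer about 16 N at the pads; it was not measured.
- **Load on the hand:** about 12 N upward and 3–4 N sideways at the end.
- **Head:** it looked parallel to the jaws in the side view. My numeric fit of the bristle angle was unusable, so this rests on edge rows only.
- **Clamp:** it slid a few mm and seems to have turned slightly with the head while being pumped. I did not check whether the batten turned with it.
- **Bystanders:**
  - The cup, comb, yellow and nearest pink look-alikes were unchanged in the side view, and the purple one had not moved.
  - The glue bottle's cap was partly hidden, but what showed was in place.
  - The soap, brush handle and nail file showed picture differences I put down to the arm or its shadow. I did not confirm their positions.

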